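# Ready the press station for a timed run

### The arm

A 6-joint arm with a two-finger parallel gripper is mounted at the origin on a cart in front of the work surface, level with it; the furniture and walls round the work are solid. World frame = base frame: x ahead of the robot, y to its left, z up, the work surface at z = 0. Lengths are in mm, angles in rad, forces in N, time in s.
With the tool pointing down it reaches from about 400 to 925 mm from the base axis. Payload 12.5 kg.
Tool frame: the origin (TCP) lies midway between the tips of the shut fingers; the grasp point (between the pads) lies 19 mm behind it; z points along the fingers, y is the direction in which the jaws open and shut (so a half turn about z gives the same grasp; the last joint's range is limited). The gripper opens to 95 mm and grips with 3 to 60 N. Pads are 20 mm wide; open, the fingers measure 119 mm over their backs; the gripper's body (75 mm by 180 mm) begins 59 mm behind the grasp point.
Start: joints at [-1.223, 0.491, 1.559, -0, 1.092, -0.106], TCP at [274.014, -561.75, 214.661] pointing down, gripper open.
Joint ranges: [-3.1, 3.1], [-0.84, 2.19], [0.05, 2.79], [-1.13, 4.28], [0.06, 2.93], [-2.69, 2.69]. Speed limits (rad/s): [2.22, 2.22, 2.79, 3.14, 3.14, 3.14].

### API

Orientations are given as [roll, pitch, yaw] about the fixed x, y, z axes, in that order (R = Rz(yaw) Ry(pitch) Rx(roll)).
In Python, from cell import env gives the robot as it stands.
- The arm moves only by the tool drive_tool, never from a script. Its argument "increments" is a list of rows, each a list of 2 entries, a list of its own where there are three numbers: the shift along the tool's x, y, z as a fraction of full scale, then the turn, a rotation vector about the tool's x, y, z as a fraction of full scale. In form: [[[x, y, z], [ax, ay, az]], ...]. A call has 1 to 5 rows; each row shifts and turns the commanded pose from where the row before left it, along the tool's axes as they then stand; what a row does not reach is not made up. Full scale, the value 1, is 30 mm for a shift and 0.08 rad for a turn. A row lasts 1/12 s, in which the tool goes at most 41.7 mm and 7.16 degrees, less where a joint would pass 70% of its speed; a pose out of reach is approached as far as the arm can. A call with a number of a shift or a turn outside -1 to 1 is refused whole. A call with a gripper value outside its range is refused whole. "jaw" is the opening, from -1 (shut) to 1 (fully open), so that 0 is half open, set as the call begins (left out, the last holds). The fingers move at their own pace and stop on an object; the grip force is fixed at half the most. Time passes only in rows, so rows that do not move let the fingers close. It gives the time, the measured TCP pose, the force and the opening at its end, in the units of the state.
- env.state(): the state, without advancing time (a new reading comes with each control period).
- env.read_camera(name): name is "scene" or "top" or "wrist"; returns a dict with "pixels" (420x560x3 uint8, blue, green, red), "vertical_fov" (degrees; the focal length in pixels is half the picture's height over the tangent of half this angle, whatever the lens; pixels are square), "cx", "cy" (the principal point, pixels), "world_to_cam" (4x4, takes a point from world to camera coordinates). Camera axes: x right, y down, z forward; pixel columns grow to the right and rows downward; lengths in mm; the calibration is good to about 2 mm. A picture is of the moment at which its call begins. There is no depth.
- env.job_done(): hands the job in, once; it reports no verdict.
Trained networks look in a picture, given as the dict that the camera call returned (one of the last four; its "shot" number tells which), for a name from the list of things; names that differ only in an ending like _2 or _b are one class to them, and where a whole thing is asked for, a point or a joint stands for the part that bears it (a point fixed in the world has none). Each returns a list of dicts, best first, with "score" (0 to 1); they miss things now and then, are a little off and sometimes report something else, mostly with a low value. They report only what shows in the picture. A call takes as long as a camera call.
- env.boxes_of(target, picture): "point" ([x, y, z] in mm, in world coordinates, good to about 4 mm: the middle of the surface that is visible of it).
- env.tip_of(target, picture): "point" ([x, y, z] in mm, in world coordinates, good to about 4 mm: a listed point, or the origin of a listed thing).
The state is a dict: "t": time; "joints": joint angles; "qvel": joint speeds; "tau": joint torques, N m; "eef_pos": TCP position; "tcp_rot": TCP orientation; "ft_force": force on the tool from outside, world axes, zero at the start; "moment": the same for the moment, N m; "opening": opening from 0.0 (shut) to 1.0 (fully open).
Only numpy, scipy, OpenCV 4.12 (cv2) and the standard library are available. Lean on these libraries where they do the work, as an engineer would, in place of code of your own. Each camera call takes 0.05 s, during which the arm holds its last target.

### The job

Ready the press for a timed run. First wind the winged key of the spring-wound timer clockwise, a part turn at a time, until it is fully wound against its stop; then, on the switch station, lift the sprung guard all the way up until it stays up by itself, flip the toggle beneath it fully over to the side away from you, bring the guard back over its centre and let it drop fully shut. Only then press the start button all the way down and let go; leave the cup, the small roll and the pen where they are.

Things in the scene. Friction and masses are not known exactly. Their poses are not given: they have to be found in the camera images.
- station: Grey switch station, fixed to the bench: a box 100 (x) x 140 (y) x 48 mm high. Origin: centre of its underside; z up; its front faces its own -x (roughly toward the robot). On its top, in its own axes: the guarded toggle left of the middle (y = +18 mm) and the round start button on the right (x = -5, y = -46 mm).
- guard_hinge (a point): Point on the guard's hinge axis, on the guard's centre line, 10 mm above the station's top, at station x = +30, y = +18 mm. Axes are the station's; the hinge axis is y.
- guard (a joint): Angle of the dark steel guard, rad: 0 shut, 1.8 (stop) up and leaning back; its front edge rises and swings away (+x). Below about 1.4 rad its spring and weight shut it; past that its weight tips it back to the stop, where it stays. About 1 N at the pin. A hood reaching 62 mm from the hinge toward -x, 38 mm wide, its top 36 mm above the station's top when shut.
- guard_pin (a point): Middle of the guard's pull pin, a 9 mm round bar sticking out 34 mm to the left (station +y) from the guard's side near its front edge; 19 mm out from that side. Moves with the guard; when shut 54 mm in front of (-x) and 16 mm above the hinge axis, 26 mm above the station's top. Can be pinched from above, fingers closing along station x; it turns in the grip. Axes: the guard's; y along the pin.
- toggle (a joint): Angle of the small metal toggle lever under the guard, rad: 0 off (leaning 0.4 rad toward station -x, the robot), 0.8 on (leaning 0.4 rad toward station +x, the hinge). It stays where it is put and takes about 1 N at its tip.
- toggle_tip (a point): Top of the toggle lever, which is 26 mm long and up to 8 mm thick and pivots 4 mm above the station's top at station x = 0, y = +18 mm. The tip stands 28 mm above the station's top and moves 20 mm along station x from off to on.
- start (a joint): Travel of the round start button, m: 0 released, 0.006 fully pressed (5 N); it springs back.
- start_top (a point): Centre of the top face of the start button (26 mm across, upright, in a black housing).
- run_timer: Grey spring-wound timer, fixed to the bench: a box 90 x 90 x 48 mm high with a dial plate on top. Origin: centre of its underside; z up.
- wind_key (a joint): Turn of the winged key on top of the timer, rad: 0 run down, 3.2 fully wound (stop). Grows as the key turns clockwise seen from above. Its spring makes it a little stiffer as it winds (0.06 to about 0.1 N m); it stays where it is let go.
- key_grip (a point): Middle of the key's flat black wing, on the vertical key axis, 27 mm above the timer's top. The wing is 44 mm long (this frame's x), 9 mm thick (y; the bosses on it 10 mm) and 26 mm high (z). At joint 0 it lies along the timer's own x.
- cup_mid (a point): Clear plastic parts cup, bystander, 69 mm wide and 34 mm high; point half-way up.
- ptfe_mid (a point): Small roll of brown tape, bystander, 44 mm wide, 16 mm high; point half-way up.
- pen_mid (a point): Pen, bystander, lying, 145 mm long along its y, 9 mm thick; point at its middle.

How it is judged (in metres and radians):
On the way, in this order (a step that is already met when the one before it is completed fails the run):
1. the timer key is fully wound (3.0 rad or more) (value of joint wind_key above 3 rad), for 0.1 s.
2. the guard is up past its centre (over 1.6 rad) (value of joint guard above 1.6 rad), for 0.1 s.
3. the toggle is over on its far side while the guard is up (value of joint toggle above 0.6 rad and value of joint guard above 1.2 rad), for 0.1 s.
4. the guard is shut over the switched toggle (value of joint guard below 0.06 rad and value of joint toggle above 0.6 rad), for 0.2 s.
5. the start button is pressed all the way down (value of joint start above 0.0045 m), for 0.05 s.
At the end, for the whole second after the job is handed in: The key is wound to 3.0 rad or more (stop at 3.2), the toggle is on (over 0.6 of 0.8 rad), the guard is shut (under 0.06 rad) and the start button has sprung back (under 1.5 mm) (all of step 4 and value of joint wind_key above 3 rad and value of joint start below 0.0015 m); the robot touches nothing.
It fails at once if the start button is pressed before the key is wound, the toggle is on and the guard is down (value of joint start above 0.004 m and (value of joint guard above 0.3 rad or value of joint toggle below 0.4 rad or value of joint wind_key below 2.9 rad)).
It fails at once if the cup, the small roll or the pen is moved more than 30 mm (distance of any of cup_mid, ptfe_mid, pen_mid from where it was at the start of the episode above 0.03 m).
It also fails if it takes over 72 s, if anything falls off the work surface, if the arm or the gripper's body presses on something with over 40 N, if the wrist force passes 120 N, or if a joint passes its speed limit or range.

## Working session

There is one attempt and no reset: what is moved stays moved. The work goes in short steps, Python scripts to look and compute and a tool call to move; the robot and the scene stay as the last step left them, time stands still between calls to the robot, and variables do not carry over. Pictures are saved under pics/ and viewed, and the job is handed in when it is done.

Besides the shell and the picture viewer there is one more tool, called after "Emit:" in YAML: its name, and indented under it one key for each argument. drive_tool: Moves the arm, as the interface text tells. Its arguments: {"type":"object","properties":{"increments":{"type":"array","items":{"type":"array"}},"jaw":{"type":"number"}},"required":["increments"]}

```bash
ls; mkdir -p pics; cat > h.py <<'E'
import numpy as np,cv2
from cell import env
def shot(n,f):
    p=env.read_camera(n); cv2.imwrite('pics/'+f,p['pixels']); return p
def proj(p,X):
    M=np.array(p['world_to_cam']);c=M[:3,:3]@np.array(X,float)+M[:3,3]
    f=210/np.tan(np.radians(p['vertical_fov'])/2)
    return np.array([p['cx']+f*c[0]/c[2],p['cy']+f*c[1]/c[2]])
def ray(p,u,v,z):
    M=np.array(p['world_to_cam']);R=M[:3,:3];f=210/np.tan(np.radians(p['vertical_fov'])/2)
    d=R.T@np.array([(u-p['cx'])/f,(v-p['cy'])/f,1]);o=-R.T@M[:3,3]
    return o+d*(z-o[2])/d[2]
E
python3 - <<'E'
from h import *
print(env.state())
for c in ['scene','top']:
    p=shot(c,c+'1.png'); print(c,np.round(-np.array(p['world_to_cam'])[:3,:3].T@np.array(p['world_to_cam'])[:3,3]))
    for t in ['station','guard_hinge','guard_pin','toggle_tip','start_top','run_timer','key_grip','cup_mid','ptfe_mid','pen_mid']:
        print(t,[(np.round(d['point'],1),round(d['score'],2)) for d in env.tip_of(t,p)[:2]])
print(env.state()['t'])
E
```

```text
pics
{'t': 0.0, 'joints': array([-1.22260338e+00,  4.91534509e-01,  1.55944818e+00, -5.13121701e-06,
        1.09170700e+00, -1.05607221e-01]), 'qvel': array([ 5.35696846e-04,  7.23541182e-05,  2.29697386e-03,  6.25497872e-04,
       -4.96641522e-04, -5.22894798e-04]), 'tau': array([-1.26916104e-03, -6.12645292e+01, -2.58182502e+01,  6.92304969e-02,
        4.83824650e-02, -5.47537695e-05]), 'eef_pos': array([ 273.92103389, -561.50244236,  214.07775245]), 'tcp_rot': array([-3.14050125e+00, -1.11114168e-04,  4.53802474e-01]), 'ft_force': array([0.68285454, 0.01299911, 0.63380069]), 'moment': array([-0.02958338,  0.04058844, -0.01512542]), 'opening': 1.0034996404596577}
scene [ -7. 516. 421.]
station [(array([486.4, -70.5,  -1. ]), 0.88)]
guard_hinge [(array([517.3, -55.1,  55.6]), 0.84)]
guard_pin [(array([463.9, -14.1,  73.7]), 0.95)]
toggle_tip []
start_top [(array([ 477. , -113.9,   67.7]), 0.43)]
run_timer [(array([ 517.6, -260.2,   -1. ]), 0.63)]
key_grip [(array([ 517.6, -261.5,   77.7]), 0.53)]
cup_mid [(array([669.9,  53.1,  14.4]), 0.66), (array([ 515.5, -260.3,   -0.8]), 0.59)]
ptfe_mid [(array([ 668.8, -309.7,    4.5]), 0.56)]
pen_mid [(array([373.2, 150.3,   9. ]), 0.86)]
top [ 307.  -96. 1099.]
station [(array([481.4, -69.9,   1.3]), 0.72)]
guard_hinge [(array([515.1, -57.7,  52.6]), 0.77), (array([482. , -67.6,  -1.4]), 0.43)]
guard_pin [(array([463.1, -17.3,  73.8]), 0.74)]
toggle_tip [(array([463.4, -13.4,  74.2]), 0.3)]
start_top [(array([ 473.7, -119.3,   68. ]), 0.68)]
run_timer [(array([ 521. , -257.1,    3.3]), 0.59)]
key_grip [(array([ 517.4, -259.6,   73.9]), 0.49)]
cup_mid [(array([670.7,  51. ,  18.8]), 0.72)]
ptfe_mid [(array([ 665.6, -311.5,    7.9]), 0.73)]
pen_mid [(array([367.1, 154.2,   5.3]), 0.67)]
1.1
```

```bash
python3 - <<'E'
import cv2
a=cv2.imread('pics/scene1.png');b=cv2.imread('pics/top1.png')
cv2.imwrite('pics/sc.png',cv2.resize(a,(800,600),interpolation=cv2.INTER_CUBIC))
cv2.imwrite('pics/tc.png',cv2.resize(b,(800,600),interpolation=cv2.INTER_CUBIC))
E
```

```text
(no output)
```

View pics/sc.png

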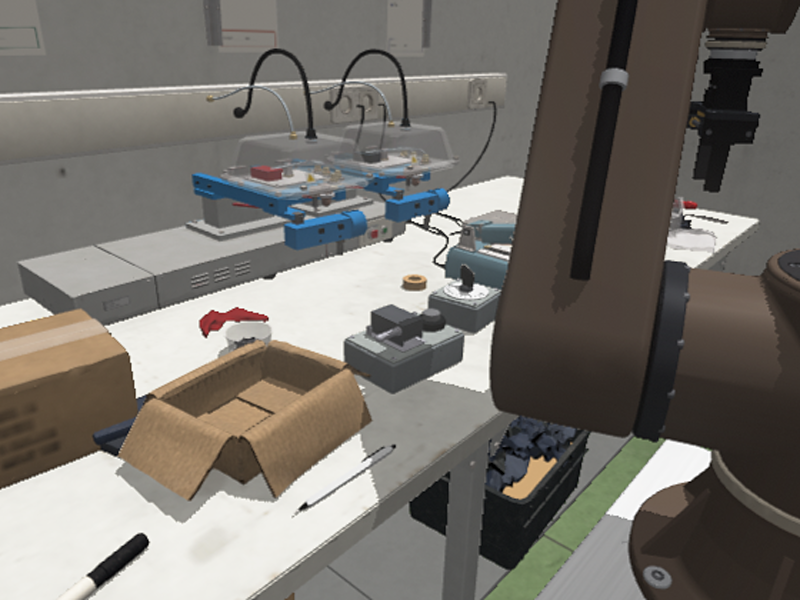

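View pics/tc.png

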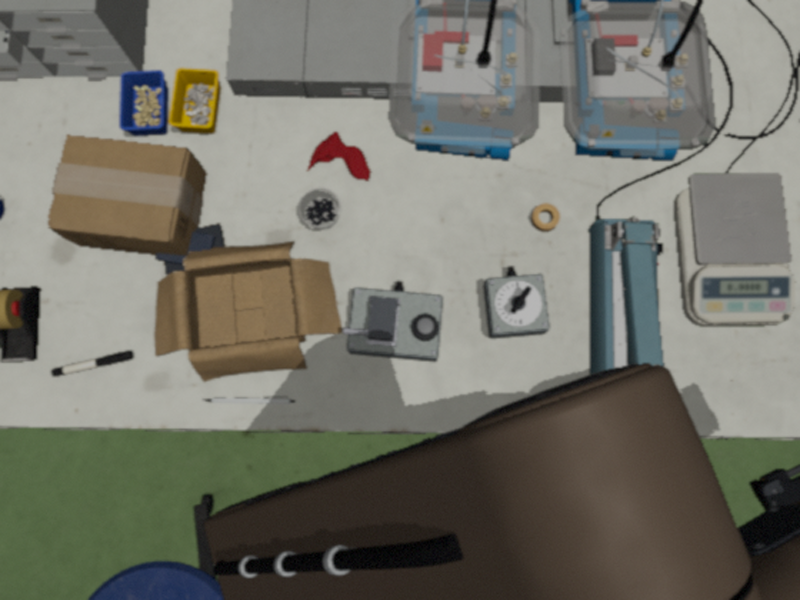

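```bash
python3 - <<'E'
import cv2
b=cv2.imread('pics/top1.png')
cv2.imwrite('pics/tz.png',cv2.resize(b[180:265,230:390],(800,425),interpolation=cv2.INTER_CUBIC))
E
```

```text
(no output)
```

View pics/tz.png

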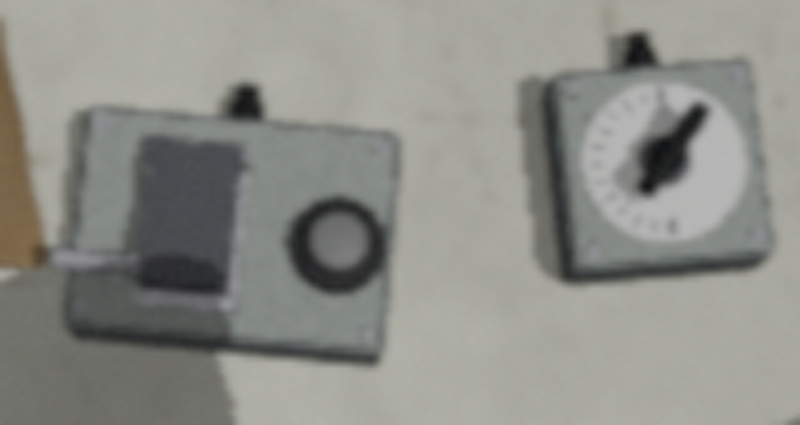

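```bash
python3 - <<'E'
from h import *
p=shot('top','t2.png')
def z(a,b,h): return ray(p,230+a/5,180+b/5,h)
def out(n,l,h):
    q=[z(a,b,h) for a,b in l]
    print(n,np.round(np.mean(q,0),1)); 
    for i in range(len(q)):
        d=q[i]-q[i-1]; print('  ',np.round(q[i],1),'edge',round(np.linalg.norm(d),1),round(np.degrees(np.arctan2(d[1],d[0])),1))
out('st',[(88,106),(400,131),(381,352),(70,335)],48)
out('ti',[(551,79),(748,60),(772,248),(574,270)],48)
out('key',[(703,108),(645,190)],84)
out('pin',[(50,258)],74)
out('but',[(338,242)],66)
print(p['vertical_fov'])
for n,b in [('boxR corner flap',(340,328)),('boxbackright',(293,243)),('flap top',(328,262))]:
    print(n, np.round(ray(p,b[0]*.7,b[1]*.7,70),0))
s=shot('scene','s2.png')
for t in ['run_timer','key_grip','cup_mid','wind_key','start_top','guard_pin']:
  for q in (p,s):
    try: print(t,[(np.round(d['point'],1),round(d['score'],2)) for d in env.boxes_of(t,q)[:2]])
    except Exception as e: print(t,e)
E
```

```text
st [484.2 -72.8  48. ]
   [538.3  -7.6  48. ] edge 100.9 -2.7
   [ 528.9 -144.3   48. ] edge 137.0 -93.9
   [ 432.  -136.5   48. ] edge 97.3 175.4
   [437.5  -2.9  48. ] edge 133.7 87.6
ti [ 516.  -258.1   48. ]
   [ 553.1 -210.5   48. ] edge 85.0 6.2
   [ 562.8 -297.    48. ] edge 87.1 -83.6
   [ 479.4 -305.3   48. ] edge 83.9 -174.4
   [ 468.6 -219.6   48. ] edge 86.3 97.2
key [ 515.2 -258.1   84. ]
   [ 533.  -270.6   84. ] edge 43.5 -35.2
   [ 497.4 -245.5   84. ] edge 43.5 144.8
pin [466.8   4.3  74. ]
   [466.8   4.3  74. ] edge 0.0 0.0
but [ 476.5 -117.3   66. ]
   [ 476.5 -117.3   66. ] edge 0.0 0.0
46.24692322255138
boxR corner flap [472.   9.  70.]
boxbackright [601.  85.  70.]
flap top [572.  31.  70.]
run_timer [(array([ 517.4, -253.7,   51.7]), 0.57)]
run_timer [(array([ 498.6, -229.2,   40.2]), 0.65), (array([ 471.9, -110.8,   67.5]), 0.31)]
key_grip [(array([ 515.9, -255.7,   83.4]), 0.42), (array([675.5,  55.7,  14.5]), 0.21)]
key_grip [(array([ 513.1, -253.9,   77.3]), 0.45)]
cup_mid [(array([674.7,  52.9,  16.7]), 0.95), (array([ 475.4, -115.9,   72. ]), 0.6)]
cup_mid [(array([687.4,  44.7,  23.7]), 0.76), (array([ 511.1, -251.3,   74.2]), 0.47)]
wind_key [(array([ 511.9, -254. ,   87.7]), 0.48)]
wind_key []
start_top [(array([ 470.4, -120. ,   71.2]), 0.59)]
start_top [(array([ 471. , -107.9,   67.6]), 0.48)]
guard_pin [(array([475.1, -50.6,  85.7]), 0.8), (array([ 664.5, -313. ,   20.3]), 0.44)]
guard_pin [(array([469.6, -35.5,  74.8]), 0.7)]
```

```bash
cat >> h.py <<'E'
import sys
from scipy.spatial.transform import Rotation as Ro
def plan(pos,yaw,n,start=None,roll=np.pi,pitch=0):
    """rows from current (or commanded) pose to target"""
    if start is None:
        s=env.state(); P=np.array(s['eef_pos']);R=Ro.from_euler('xyz',s['tcp_rot'])
    else: P=np.array(start[0],float);R=Ro.from_euler('xyz',start[1])
    T=np.array(pos,float);G=Ro.from_euler('xyz',[roll,pitch,yaw])
    rows=[]
    for k in range(n):
        m=n-k
        d=R.inv().apply((T-P)/m)/30; w=(R.inv()*G).as_rotvec()/m/.08
        d=np.round(d,2);w=np.round(w,2)
        rows.append([d.tolist(),w.tolist()])
        P=P+R.apply(d*30);R=R*Ro.from_rotvec(w*.08)
    for i in range(0,n,5): print(str(rows[i:i+5]).replace(' ',''))
    print('end',np.round(P,1),np.round(R.as_euler('xyz'),3), 'max',np.abs([r for r in rows]).max())
E
python3 - <<'E'
from h import *
plan([516,-259,180],1.5,15)
E
```

```text
[[[0.78,-0.37,0.08],[0.0,0.0,-0.87]],[[0.8,-0.31,0.08],[0.0,0.0,-0.87]],[[0.82,-0.26,0.08],[0.0,0.0,-0.87]],[[0.84,-0.2,0.08],[0.0,0.0,-0.87]],[[0.85,-0.14,0.08],[0.0,0.0,-0.87]]]
[[[0.86,-0.08,0.08],[0.0,0.0,-0.87]],[[0.86,-0.02,0.07],[0.0,0.0,-0.87]],[[0.86,0.04,0.08],[0.0,0.0,-0.87]],[[0.86,0.1,0.07],[0.0,0.0,-0.87]],[[0.85,0.16,0.08],[0.0,0.0,-0.87]]]
[[[0.83,0.21,0.07],[0.0,0.0,-0.88]],[[0.82,0.27,0.08],[0.0,0.0,-0.87]],[[0.79,0.33,0.07],[0.0,0.0,-0.88]],[[0.77,0.38,0.08],[0.0,0.0,-0.87]],[[0.74,0.44,0.07],[0.0,0.0,-0.88]]]
end [ 516.  -259.1  180.1] [3.142 0.    1.5  ] max 0.88
```

Emit:
drive_tool:
  increments:
    - [[0.78,-0.37,0.08],[0.0,0.0,-0.87]]
    - [[0.8,-0.31,0.08],[0.0,0.0,-0.87]]
    - [[0.82,-0.26,0.08],[0.0,0.0,-0.87]]
    - [[0.84,-0.2,0.08],[0.0,0.0,-0.87]]
    - [[0.85,-0.14,0.08],[0.0,0.0,-0.87]]
  jaw: 0

```text
t: 2.22
eef_pos: [355.3, -459.9, 202.6]
tcp_rot: [3.141, 0.0, 0.805]
ft_force: [0.5, -1.2, -0.0]
opening: 0.708
```

Emit:
drive_tool:
  increments:
    - [[0.86,-0.08,0.08],[0.0,0.0,-0.87]]
    - [[0.86,-0.02,0.07],[0.0,0.0,-0.87]]
    - [[0.86,0.04,0.08],[0.0,0.0,-0.87]]
    - [[0.86,0.1,0.07],[0.0,0.0,-0.87]]
    - [[0.85,0.16,0.08],[0.0,0.0,-0.87]]

```text
t: 2.63
eef_pos: [436.4, -358.9, 191.3]
tcp_rot: [3.141, 0.0, 1.153]
ft_force: [-0.2, -1.3, 0.3]
opening: 0.503
```

Emit:
drive_tool:
  increments:
    - [[0.83,0.21,0.07],[0.0,0.0,-0.88]]
    - [[0.82,0.27,0.08],[0.0,0.0,-0.87]]
    - [[0.79,0.33,0.07],[0.0,0.0,-0.88]]
    - [[0.77,0.38,0.08],[0.0,0.0,-0.87]]
    - [[0.74,0.44,0.07],[0.0,0.0,-0.88]]

```text
t: 3.05
eef_pos: [516.6, -258.0, 180.1]
tcp_rot: [3.141, 0.0, 1.504]
ft_force: [-0.3, 0.2, -1.0]
opening: 0.501
```

```bash
python3 - <<'E'
from h import *
p=shot('wrist','w1.png')
s=env.state();print(s['t'],s['eef_pos'],s['tcp_rot'],s['joints'],s['opening'])
print(p['world_to_cam'])
print([(np.round(d['point'],1),round(d['score'],2)) for d in env.tip_of('key_grip',p)[:2]])
E
```

```text
3.1 [ 518.58445987 -255.07452216  179.74688229] [ 3.14117127e+00 -8.86844864e-04  1.51035772e+00] [-5.71861805e-01  4.62056277e-01  1.71739135e+00  1.19397155e-03
  9.62211939e-01 -5.12105647e-01] 0.5028398145510656
[[ 9.97754853e-01 -6.69644342e-02  1.00915715e-03 -5.32877736e+02]
 [-6.42846192e-02 -9.53383026e-01  2.94836046e-01 -2.34752698e+02]
 [-1.87814157e-02 -2.94238969e-01 -9.55547324e-01  2.93589643e+02]
 [ 0.00000000e+00  0.00000000e+00  0.00000000e+00  1.00000000e+00]]
[(array([ 519.5, -259.5,   71.6]), 0.65)]
```

View pics/w1.png

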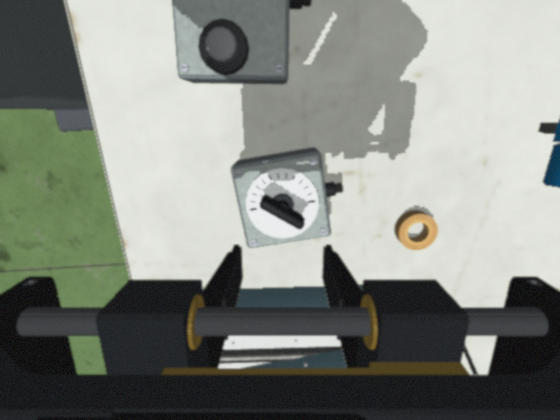

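```bash
python3 - <<'E'
from h import *
p=shot('wrist','w2.png')
s=env.state();print(s['t'],s['eef_pos'],s['tcp_rot'])
cv2.imwrite('pics/w2z.png',cv2.resize(p['pixels'][140:260,210:360],(750,600),interpolation=cv2.INTER_CUBIC))
E
```

```text
3.2 [ 516.61831055 -257.87502015  179.98531842] [-3.14145134e+00 -3.49560892e-05  1.50240493e+00]
```

View pics/w2z.png

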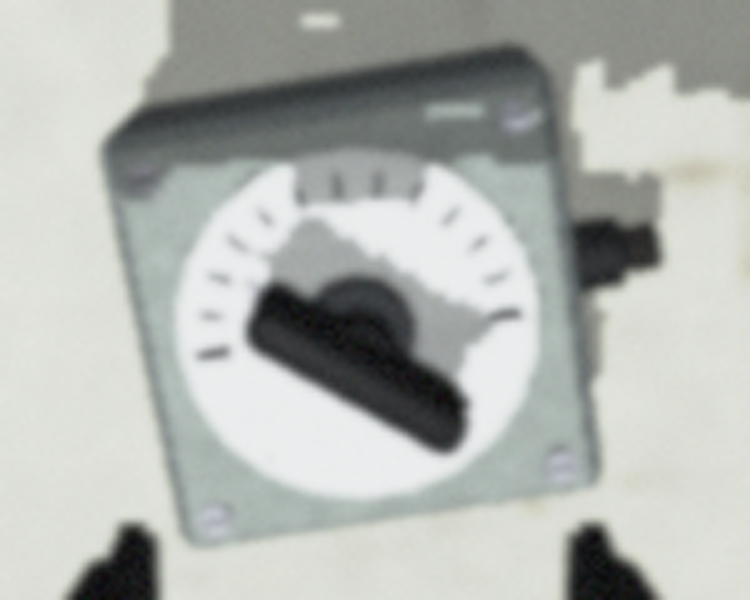

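```bash
python3 - <<'E'
from h import *
p=env.read_camera('wrist')
def z(a,b,h): return ray(p,210+a/5,140+b/5,h)
q=[z(258,310,88),z(455,425,88)];print(q,np.mean(q,0),np.degrees(np.arctan2(*(q[1]-q[0])[[1,0]])))
q=[z(213,353,49),z(507,315,49)];print(np.mean(q,0),np.degrees(np.arctan2(*(q[1]-q[0])[[1,0]])))
q=[z(180,320,49),z(540,320,49),z(355,148,49),z(365,497,49)];print(np.mean(q,0))
plan([515,-258.5,120],2.54,13)
E
```

```text
[array([ 499.93080865, -243.8158347 ,   88.        ]), array([ 532.71090781, -267.10629404,   88.        ])] [ 516.32085823 -255.46106437   88.        ] -35.3940248934546
[ 516.29697815 -260.65856114   49.        ] 3.74607839580887
[ 516.55988166 -258.63462516   49.        ]
[[[0.0,-0.0,0.15],[-0.0,0.0,-1.0]],[[0.0,-0.0,0.15],[-0.0,0.0,-1.0]],[[0.0,-0.0,0.15],[-0.0,0.0,-1.0]],[[0.0,-0.0,0.16],[-0.0,0.0,-1.0]],[[0.0,-0.0,0.15],[-0.0,0.0,-1.0]]]
[[[0.0,-0.0,0.16],[-0.0,0.0,-1.0]],[[0.0,-0.0,0.15],[-0.0,0.0,-1.0]],[[0.0,-0.0,0.16],[-0.0,0.0,-1.0]],[[0.01,-0.01,0.15],[-0.0,0.0,-1.0]],[[0.0,-0.0,0.16],[-0.0,0.0,-1.0]]]
[[[0.01,-0.0,0.15],[-0.0,0.0,-1.0]],[[0.01,-0.01,0.16],[-0.0,0.0,-1.0]],[[0.0,-0.0,0.15],[-0.0,0.0,-0.99]]]
end [ 515.  -258.5  120.1] [-3.141  0.     2.54 ] max 1.0
```

Emit:
drive_tool:
  increments:
    - [[0,0,0.2],[0,0,-1]]
    - [[0,0,0.2],[0,0,-1]]
    - [[0,0,0.2],[0,0,-1]]
    - [[0,0,0.2],[0,0,-1]]
    - [[0,0,0.2],[0,0,-1]]

```text
t: 3.67
eef_pos: [515.3, -260.2, 150.1]
tcp_rot: [3.142, 0.0, 1.902]
ft_force: [-0.5, 0.5, 0.5]
opening: 0.501
```

Emit:
drive_tool:
  increments:
    - [[0,0,0.2],[0,0,-1]]
    - [[0,0,0.2],[0,0,-1]]
    - [[0,0,0.2],[0,0,-1]]
    - [[0,0,0.2],[0,0,-1]]
    - [[0,0,0.2],[0,0,-1]]

```text
t: 4.08
eef_pos: [515.3, -260.3, 120.0]
tcp_rot: [-3.141, 0.0, 2.301]
ft_force: [-1.0, -0.5, 0.5]
opening: 0.5
```

Emit:
drive_tool:
  increments:
    - [[0,0,0.2],[0,0,-1]]
    - [[0,0,0.2],[0,0,-1]]
    - [[0,0,0.2],[0,0,-0.8]]
    - [[0,0,0.2],[0,0,0]]
    - [[0,0,0],[0,0,0]]

```text
t: 4.5
eef_pos: [515.1, -259.7, 95.2]
tcp_rot: [-3.141, -0.001, 2.52]
ft_force: [0.2, 0.3, 0.3]
opening: 0.503
```

```bash
python3 - <<'E'
from h import *
p=shot('wrist','w3.png')
s=env.state();print(s['t'],s['eef_pos'],s['tcp_rot'])
E
```

```text
4.55 [ 515.39117686 -259.62028601   95.78270854] [-3.14146934e+00 -7.73673113e-04  2.52031466e+00]
```

View pics/w3.png

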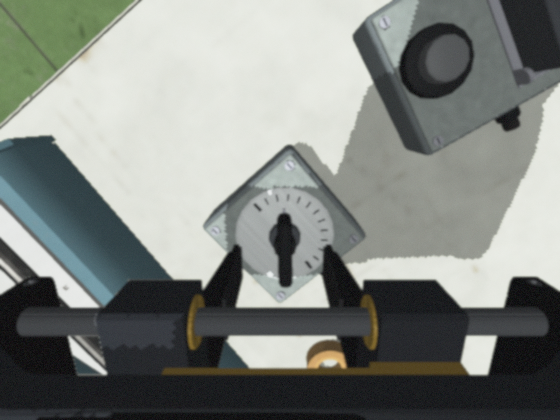

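Emit:
drive_tool:
  increments:
    - [[0,0,0.3],[0,0,0]]
    - [[0,0,0.3],[0,0,0]]
    - [[0,0,0.3],[0,0,0]]
    - [[0,0,0.3],[0,0,0]]
    - [[0,0,0],[0,0,0]]

```text
t: 4.97
eef_pos: [515.2, -258.6, 58.0]
tcp_rot: [-3.141, -0.003, 2.524]
ft_force: [-0.6, 0.5, -0.9]
opening: 0.503
```

Emit:
drive_tool:
  increments:
    - [[0,0,0],[0,0,0]]
    - [[0,0,0],[0,0,0]]
    - [[0,0,0],[0,0,0]]
    - [[0,0,0],[0,0,0]]
    - [[0,0,0],[0,0,0]]
  jaw: -1

```text
t: 5.38
eef_pos: [516.1, -259.1, 60.5]
tcp_rot: [-3.142, 0.001, 2.524]
ft_force: [0.3, -0.3, 0.0]
opening: 0.209
```

Emit:
drive_tool:
  increments:
    - [[0,0,0],[0,0,0.5]]
    - [[0,0,0],[0,0,0.5]]
    - [[0,0,0],[0,0,0.7]]
    - [[0,0,0],[0,0,0.7]]
    - [[0,0,0],[0,0,0.7]]

```text
t: 5.8
eef_pos: [516.5, -258.8, 60.5]
tcp_rot: [3.141, 0.001, 2.274]
ft_force: [3.4, 2.6, -0.2]
opening: 0.098
```

```bash
python3 - <<'E'
from h import *
p=shot('wrist','w4.png')
s=env.state();print(s)
E
```

```text
{'t': 5.85, 'joints': array([-5.79061589e-01,  6.20678901e-01,  1.81932168e+00,  7.83120889e-04,
        7.00492484e-01, -1.27839092e+00]), 'qvel': array([-0.00094308,  0.00138259, -0.0002371 ,  0.00109158, -0.00174803,
       -0.13259379]), 'tau': array([ -2.54384547, -60.92468262, -16.61699831,  -0.74754691,
         0.45128583,  -0.72881196]), 'eef_pos': array([ 516.50217653, -258.80386725,   60.44006282]), 'tcp_rot': array([3.14079174e+00, 9.07066367e-04, 2.26952685e+00]), 'ft_force': array([ 3.71947545,  2.88899834, -1.29548277]), 'moment': array([ 0.48924567, -0.86505187,  0.01401486]), 'opening': 0.09362274504341932}
```

View pics/w4.png

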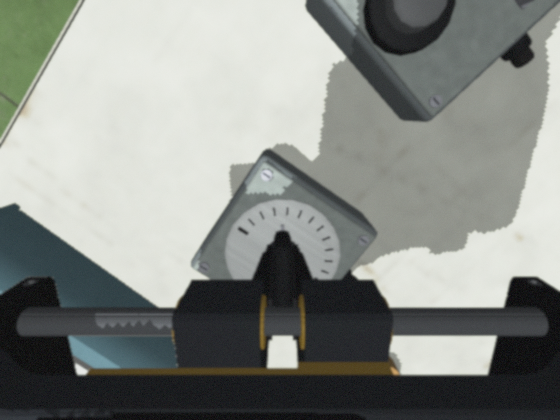

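Emit:
drive_tool:
  increments:
    - [[0,0,0],[0,0,0.8]]
    - [[0,0,0],[0,0,0.8]]
    - [[0,0,0],[0,0,0.8]]
    - [[0,0,0],[0,0,0.8]]
    - [[0,0,0],[0,0,0.8]]

```text
t: 6.27
eef_pos: [516.5, -258.8, 60.4]
tcp_rot: [3.141, 0.001, 1.955]
ft_force: [2.9, 3.4, -0.3]
opening: 0.096
```

Emit:
drive_tool:
  increments:
    - [[0,0,0],[0,0,0.8]]
    - [[0,0,0],[0,0,0.8]]
    - [[0,0,0],[0,0,0.8]]
    - [[0,0,0],[0,0,0.8]]
    - [[0,0,0],[0,0,0.8]]

```text
t: 6.68
eef_pos: [516.5, -258.9, 60.4]
tcp_rot: [3.14, 0.0, 1.635]
ft_force: [3.5, 2.6, -0.0]
opening: 0.095
```

```bash
python3 - <<'E'
from h import *
p=shot('wrist','w5.png')
s=env.state();print(s['tcp_rot'],s['ft_force'],s['moment'],s['tau'])
E
```

```text
[3.14048959e+00 2.54136123e-04 1.62989126e+00] [3.69499592 2.9214546  0.56615781] [ 0.5638547  -0.70166836 -0.0625494 ] [ -2.66652055 -60.6664896  -16.50523424  -0.78607952   0.3861723
  -0.82240557]
```

View pics/w5.png

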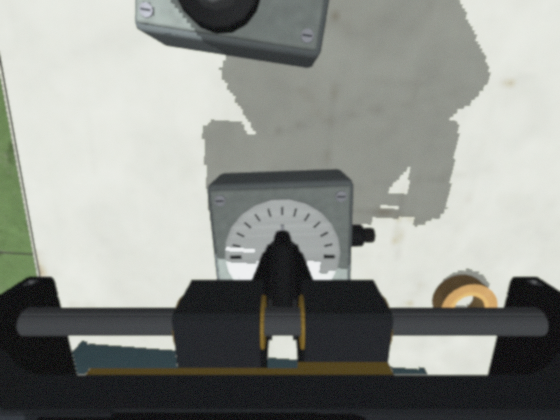

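Emit:
drive_tool:
  increments:
    - [[0,0,0],[0,0,0.9]]
    - [[0,0,0],[0,0,0.9]]
    - [[0,0,0],[0,0,0.9]]
    - [[0,0,0],[0,0,0.9]]
    - [[0,0,0],[0,0,0.9]]

```text
t: 7.15
eef_pos: [516.4, -258.9, 60.4]
tcp_rot: [3.141, -0.0, 1.275]
ft_force: [3.0, 3.6, 1.1]
opening: 0.087
```

Emit:
drive_tool:
  increments:
    - [[0,0,0],[0,0,0.9]]
    - [[0,0,0],[0,0,0.9]]
    - [[0,0,0],[0,0,0.9]]
    - [[0,0,0],[0,0,0.9]]
    - [[0,0,0],[0,0,0.9]]

```text
t: 7.57
eef_pos: [516.4, -258.8, 60.4]
tcp_rot: [3.141, -0.0, 0.915]
ft_force: [3.2, 3.2, 1.1]
opening: 0.093
```

Emit:
drive_tool:
  increments:
    - [[0,0,0],[0,0,0.9]]
    - [[0,0,0],[0,0,0.9]]
    - [[0,0,0],[0,0,0.9]]
    - [[0,0,0],[0,0,0.9]]
    - [[0,0,0],[0,0,0.9]]

```text
t: 7.98
eef_pos: [516.4, -258.8, 60.4]
tcp_rot: [3.141, -0.001, 0.555]
ft_force: [4.4, 4.1, 0.9]
opening: 0.09
```

```bash
python3 - <<'E'
from h import *
s=env.state();print(s['tcp_rot'],s['ft_force'],s['moment'],s['tau'])
E
```

```text
[ 3.14100207e+00 -7.18869696e-04  5.55450860e-01] [4.37722058 4.07547093 0.94993095] [ 0.6548902  -0.57994522  0.04673744] [ -2.83619039 -60.58533669 -16.73867047  -0.71555693   0.20364332
  -1.33320987]
```

Emit:
drive_tool:
  increments:
    - [[0,0,0],[0,0,0.7]]
    - [[0,0,0],[0,0,0.7]]
    - [[0,0,0],[0,0,0.7]]
    - [[0,0,0],[0,0,0.7]]
    - [[0,0,0],[0,0,0.7]]

```text
t: 8.4
eef_pos: [516.4, -258.8, 60.4]
tcp_rot: [3.141, -0.001, 0.276]
ft_force: [3.8, 3.6, 1.8]
opening: 0.091
```

```bash
python3 - <<'E'
from h import *
s=env.state();print(s['tcp_rot'],s['ft_force'],s['moment'],s['tau'])
p=shot('wrist','w6.png')
E
```

```text
[ 3.14122525e+00 -8.41294017e-04  2.76331515e-01] [3.7601696  3.63488114 1.76314077] [ 0.69445486 -0.62550137  0.10577973] [ -2.88840003 -60.58197498 -16.79676354  -0.73359987   0.16230213
  -1.01530384]
```

View pics/w6.png

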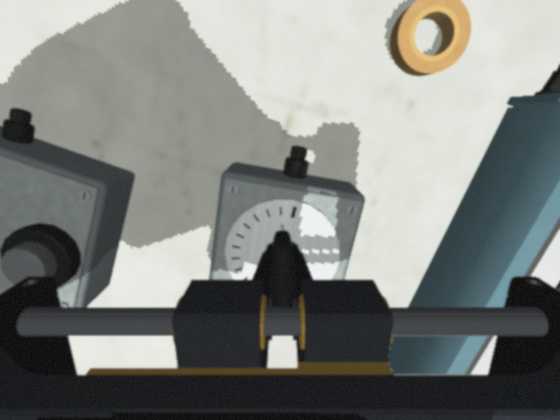

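Emit:
drive_tool:
  increments:
    - [[0,0,0],[0,0,0.6]]
    - [[0,0,0],[0,0,0.6]]
    - [[0,0,0],[0,0,0.6]]
    - [[0,0,0],[0,0,0.6]]
    - [[0,0,0],[0,0,0.4]]

```text
t: 8.87
eef_pos: [516.4, -258.8, 60.4]
tcp_rot: [3.141, -0.001, 0.053]
ft_force: [3.4, 4.6, 1.0]
opening: 0.093
```

```bash
python3 - <<'E'
from h import *
s=env.state();print(s['tcp_rot'],s['ft_force'],s['moment'],s['tau'])
p=shot('wrist','w7.png')
E
```

```text
[ 3.14145609e+00 -9.19849154e-04  5.28150727e-02] [3.4479607  4.64536329 0.95253077] [ 0.78745208 -0.59718172  0.10207592] [ -3.05649474 -60.49277544 -16.79520965  -0.79007076   0.13688225
  -0.26043406]
```

View pics/w7.png

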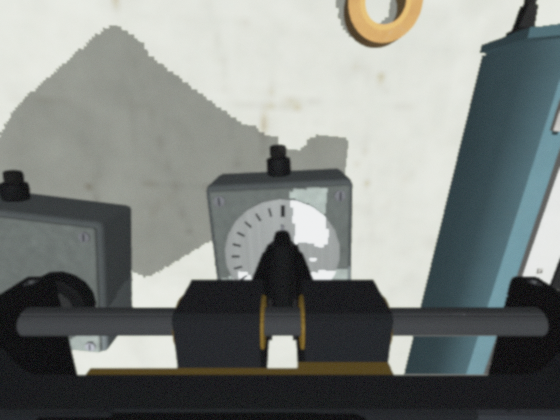

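Emit:
drive_tool:
  increments:
    - [[0,0,0],[0,0,0.5]]
    - [[0,0,0],[0,0,0.5]]
    - [[0,0,0],[0,0,0.4]]
    - [[0,0,0],[0,0,0.4]]
    - [[0,0,0],[0,0,0]]

```text
t: 9.33
eef_pos: [516.1, -258.8, 60.5]
tcp_rot: [3.141, -0.0, -0.089]
ft_force: [1.5, 4.4, 3.8]
opening: 0.111
```

```bash
python3 - <<'E'
from h import *
s=env.state();print(s['tcp_rot'],s['ft_force'],s['moment'],s['tau'],s['joints'])
E
```

```text
[ 3.14126614e+00 -2.98024660e-04 -8.90953541e-02] [1.51234951 4.36659539 3.78850881] [ 0.71622159 -0.37965061  0.7098655 ] [ -3.34679402 -59.61155891 -17.12210119  -0.16337373  -0.17672878
   1.31518308] [-5.79160200e-01  6.20517305e-01  1.81957780e+00 -2.29146979e-04
  7.01080929e-01  1.08090660e+00]
```

Emit:
drive_tool:
  increments:
    - [[0,0,0],[0,0,-0.5]]
    - [[0,0,0],[0,0,0]]
    - [[0,0,0],[0,0,0]]
    - [[0,0,-0.2],[0,0,0]]
    - [[0,0,-0.6],[0,0,0]]
  jaw: -0.2

```text
t: 9.75
eef_pos: [515.0, -258.7, 82.8]
tcp_rot: [-3.14, 0.003, -0.052]
ft_force: [-0.0, -0.1, 0.6]
opening: 0.379
```

Emit:
drive_tool:
  increments:
    - [[0,0,-0.8],[0,0,0]]
    - [[0,0,-0.8],[0,0,0]]
    - [[0,0,-0.8],[0,0,0]]
    - [[0,0,-0.4],[0,0,0]]
    - [[0,0,0],[0,0,0]]

```text
t: 10.17
eef_pos: [516.8, -259.7, 171.3]
tcp_rot: [3.139, -0.004, -0.052]
ft_force: [0.2, 0.0, 1.2]
opening: 0.398
```

```bash
python3 - <<'E'
from h import *
p=shot('wrist','w8.png')
s=env.state();print(s['t'],s['eef_pos'],s['tcp_rot'],s['ft_force'],s['moment'],s['opening'])
cv2.imwrite('pics/w8z.png',cv2.resize(p['pixels'][140:300,180:380],(800,640))[:600])
E
```

```text
10.2167 [ 516.21946293 -259.3385671   169.44986281] [ 3.14014216e+00 -2.24522364e-03 -5.19009072e-02] [-0.33346528 -0.30148204 -0.38516087] [-0.00308406  0.02291032 -0.00721796] 0.4030080956478492
```

View pics/w8z.png

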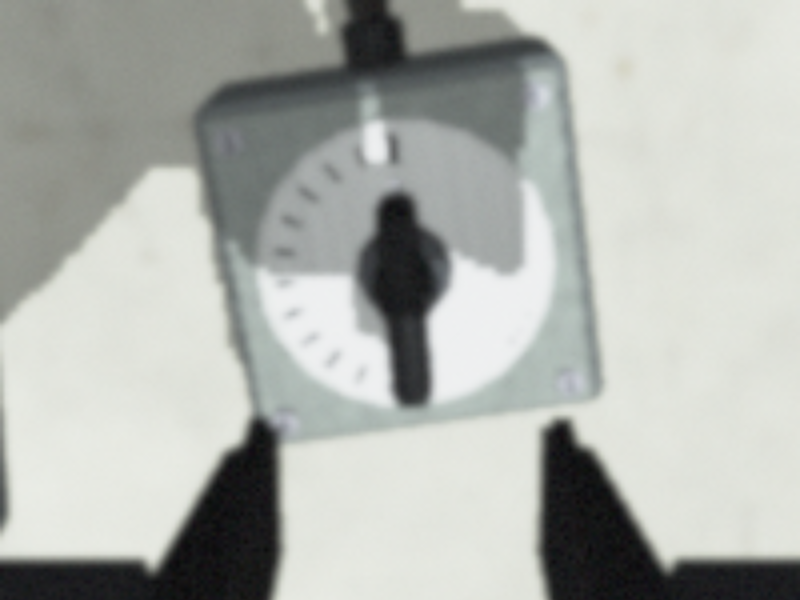

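```bash
python3 - <<'E'
from h import *
plan([463.3,-14.5,140],1.511,20,start=([516.2,-259.3,170],[np.pi,0,-.052]))
E
```

```text
[[[-0.11,-0.4,0.05],[0.0,0.0,-0.98]],[[-0.08,-0.41,0.05],[-0.0,0.0,-0.98]],[[-0.04,-0.42,0.05],[-0.0,0.0,-0.98]],[[-0.01,-0.42,0.05],[-0.0,0.0,-0.98]],[[0.02,-0.42,0.05],[-0.0,0.0,-0.98]]]
[[[0.05,-0.41,0.05],[-0.0,0.0,-0.98]],[[0.09,-0.41,0.05],[-0.0,0.0,-0.98]],[[0.12,-0.4,0.05],[-0.0,0.0,-0.98]],[[0.15,-0.39,0.05],[-0.0,0.0,-0.97]],[[0.18,-0.38,0.05],[-0.0,0.0,-0.98]]]
[[[0.21,-0.36,0.05],[-0.0,0.0,-0.97]],[[0.23,-0.35,0.05],[-0.0,0.0,-0.98]],[[0.26,-0.33,0.05],[-0.0,0.0,-0.97]],[[0.28,-0.3,0.05],[-0.0,0.0,-0.98]],[[0.31,-0.28,0.05],[-0.0,0.0,-0.97]]]
[[[0.33,-0.26,0.05],[-0.0,0.0,-0.98]],[[0.35,-0.23,0.05],[-0.0,0.0,-0.97]],[[0.36,-0.2,0.05],[-0.0,0.0,-0.98]],[[0.38,-0.18,0.05],[-0.0,0.0,-0.97]],[[0.38,-0.14,0.05],[-0.0,0.0,-0.98]]]
end [463.4 -14.6 140. ] [3.142 0.    1.511] max 0.98
```

Emit:
drive_tool:
  increments:
    - [[-0.11,-0.4,0.05],[0,0,-0.98]]
    - [[-0.08,-0.41,0.05],[0,0,-0.98]]
    - [[-0.04,-0.42,0.05],[0,0,-0.98]]
    - [[-0.01,-0.42,0.05],[0,0,-0.98]]
    - [[0.02,-0.42,0.05],[0,0,-0.98]]

```text
t: 10.63
eef_pos: [502.0, -196.9, 159.3]
tcp_rot: [-3.14, 0.001, 0.344]
ft_force: [0.1, 0.4, 0.2]
opening: 0.399
```

Emit:
drive_tool:
  increments:
    - [[0.05,-0.41,0.05],[0,0,-0.98]]
    - [[0.09,-0.41,0.05],[0,0,-0.98]]
    - [[0.12,-0.4,0.05],[0,0,-0.98]]
    - [[0.15,-0.39,0.05],[0,0,-0.97]]
    - [[0.18,-0.38,0.05],[0,0,-0.98]]

```text
t: 11.05
eef_pos: [489.0, -135.6, 151.8]
tcp_rot: [-3.14, 0.001, 0.735]
ft_force: [-0.4, 0.8, 0.5]
opening: 0.399
```

Emit:
drive_tool:
  increments:
    - [[0.21,-0.36,0.05],[0,0,-0.97]]
    - [[0.23,-0.35,0.05],[0,0,-0.98]]
    - [[0.26,-0.33,0.05],[0,0,-0.97]]
    - [[0.28,-0.3,0.05],[0,0,-0.98]]
    - [[0.31,-0.28,0.05],[0,0,-0.97]]

```text
t: 11.47
eef_pos: [475.6, -74.6, 144.4]
tcp_rot: [-3.14, 0.0, 1.125]
ft_force: [-0.3, 0.2, -0.9]
opening: 0.403
```

Emit:
drive_tool:
  increments:
    - [[0.33,-0.26,0.05],[0,0,-0.98]]
    - [[0.35,-0.23,0.05],[0,0,-0.97]]
    - [[0.36,-0.2,0.05],[0,0,-0.98]]
    - [[0.38,-0.18,0.05],[0,0,-0.97]]
    - [[0.38,-0.14,0.05],[0,0,-0.98]]

```text
t: 11.88
eef_pos: [462.3, -13.8, 137.0]
tcp_rot: [-3.14, -0.0, 1.515]
ft_force: [1.2, -0.6, -0.6]
opening: 0.4
```

Emit:
drive_tool:
  increments:
    - [[0,0,0],[0,0,0]]
    - [[0,0,0],[0,0,0]]

```text
t: 12.05
eef_pos: [462.7, -14.2, 137.4]
tcp_rot: [-3.14, 0.0, 1.51]
ft_force: [0.1, -1.4, -0.1]
opening: 0.399
```

```bash
python3 - <<'E'
from h import *
p=shot('wrist','w9.png')
s=env.state();print(s['t'],s['eef_pos'],s['tcp_rot'],s['joints'])
for t in ['guard_pin','guard_hinge','start_top']:
  print(t,[(np.round(d['point'],1),round(d['score'],2)) for d in env.tip_of(t,p)[:2]])
E
```

```text
12.1 [462.98030841 -14.63117326 137.64995842] [-3.14078798e+00  1.01582427e-04  1.50917044e+00] [-1.74230158e-01  3.74225042e-01  2.03063617e+00 -2.84566489e-04
  7.37519629e-01 -1.12393537e-01]
guard_pin [(array([465.5, -14.1,  74.6]), 0.74)]
guard_hinge [(array([516.1, -57.9,  55.8]), 0.71)]
start_top [(array([ 472.9, -116. ,   66.4]), 0.51)]
```

View pics/w9.png

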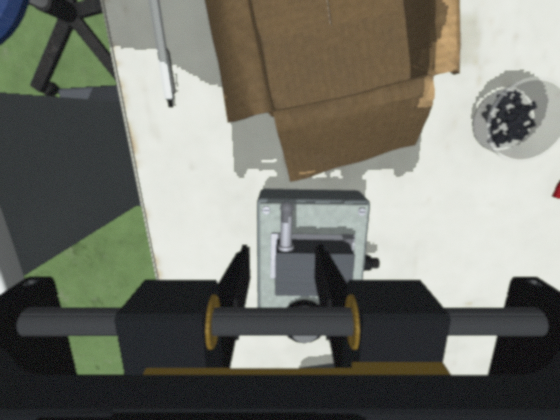

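```bash
python3 - <<'E'
from h import *
p=env.read_camera('wrist')
for uv in [(288,206),(286,250),(287,228)]: print(np.round(ray(p,*uv,76),1))
for uv in [(259,203),(369,203)]: print(np.round(ray(p,*uv,48),1))
cv2.imwrite('pics/w9z.png',cv2.resize(p['pixels'][170:320,230:400],(680,600)))
E
```

```text
[468.8   2.7  76. ]
[465.2 -33.8  76. ]
[467.  -15.1  76. ]
[444.3  -1.2  48. ]
[538.2  -7.   48. ]
```

View pics/w9z.png

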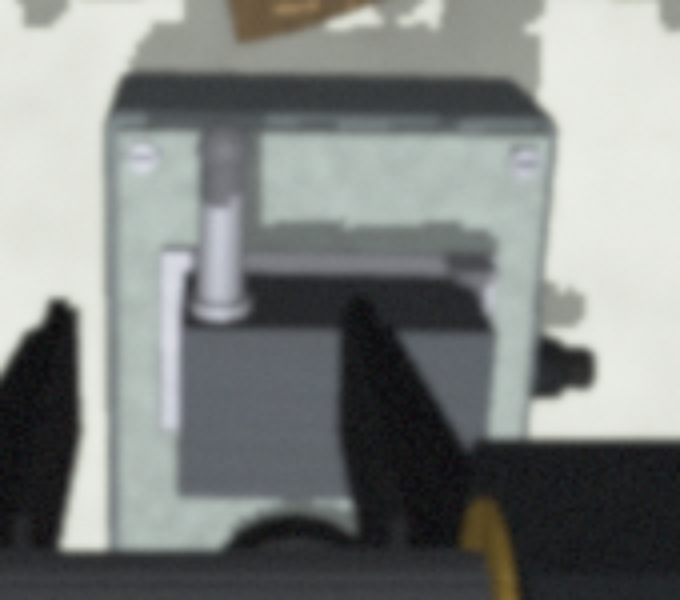

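Emit:
drive_tool:
  increments:
    - [[0,0.08,0.6],[0,0,0]]
    - [[0,0,0.6],[0,0,0]]
    - [[0,0,0.6],[0,0,0]]
    - [[0,0,0.5],[0,0,0]]
    - [[0,0,0.32],[0,0,0]]

```text
t: 12.72
eef_pos: [465.2, -14.9, 58.2]
tcp_rot: [-3.14, -0.0, 1.51]
ft_force: [0.6, 0.3, 0.9]
opening: 0.404
```

Emit:
drive_tool:
  increments:
    - [[0,0,0],[0,0,0]]
    - [[0,0,0],[0,0,0]]
    - [[0,0,0],[0,0,0]]
    - [[0,0,0],[0,0,0]]
    - [[0,0,0],[0,0,0]]
  jaw: -1

```text
t: 13.13
eef_pos: [465.8, -14.6, 60.2]
tcp_rot: [3.14, 0.0, 1.511]
ft_force: [0.3, -0.6, -0.8]
opening: 0.106
```

Emit:
drive_tool:
  increments:
    - [[0,0,0],[0,0,0]]
    - [[0,0,0],[0,0,0]]
    - [[0,0,0],[0,0,0]]

```text
t: 13.38
eef_pos: [465.4, -14.6, 59.8]
tcp_rot: [3.141, 0.0, 1.511]
ft_force: [-2.0, -2.0, 2.7]
opening: 0.086
```

```bash
python3 - <<'E'
from h import *
p=shot('wrist','w10.png')
s=env.state();print(s['t'],s['eef_pos'],s['tcp_rot'],s['opening'],s['ft_force'])
P=s['eef_pos'];R=56.3;a=-.06
n=20;th=1.8*np.arange(n+1)/n+.288
sx=-R*np.cos(th);sz=R*np.sin(th)
X=np.c_[sx*np.cos(a),sx*np.sin(a),sz]
Rm=Ro.from_euler('xyz',[np.pi,0,1.51])
d=Rm.inv().apply(np.diff(X,axis=0))/30
for i in range(0,n,5): print(str([[r.tolist(),[0,0,0]] for r in np.round(d[i:i+5],2)]).replace(' ',''))
E
```

```text
13.4333 [465.44714414 -14.59945963  59.71984734] [3.14139714e+00 1.44124374e-04 1.51126932e+00] 0.08283543995008186 [-1.43103583 -1.18370442  2.00992311]
[[[0.0,0.06,-0.16],[0,0,0]],[[0.0,0.07,-0.15],[0,0,0]],[[0.0,0.08,-0.15],[0,0,0]],[[0.0,0.1,-0.14],[0,0,0]],[[0.0,0.11,-0.13],[0,0,0]]]
[[[0.0,0.12,-0.12],[0,0,0]],[[0.0,0.13,-0.11],[0,0,0]],[[0.0,0.14,-0.1],[0,0,0]],[[0.0,0.15,-0.08],[0,0,0]],[[0.0,0.15,-0.07],[0,0,0]]]
[[[0.0,0.16,-0.06],[0,0,0]],[[0.0,0.16,-0.04],[0,0,0]],[[0.0,0.17,-0.03],[0,0,0]],[[0.0,0.17,-0.01],[0,0,0]],[[0.0,0.17,0.0],[0,0,0]]]
[[[0.0,0.17,0.02],[0,0,0]],[[0.0,0.17,0.03],[0,0,0]],[[0.0,0.16,0.05],[0,0,0]],[[0.0,0.16,0.06],[0,0,0]],[[0.0,0.15,0.08],[0,0,0]]]
```

View pics/w10.png

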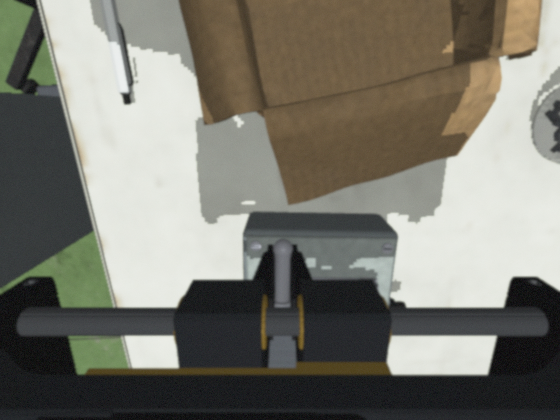

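Pin is gripped (opening ≈ 8 mm, pin at column 283 between the fingers). Follow the arc.

Emit:
drive_tool:
  increments:
    - [[0,0.06,-0.16],[0,0,0]]
    - [[0,0.07,-0.15],[0,0,0]]
    - [[0,0.08,-0.15],[0,0,0]]
    - [[0,0.1,-0.14],[0,0,0]]
    - [[0,0.11,-0.13],[0,0,0]]

```text
t: 13.85
eef_pos: [476.1, -15.3, 81.6]
tcp_rot: [-3.137, 0.0, 1.512]
ft_force: [-11.8, -4.9, 3.3]
opening: 0.083
```

Emit:
drive_tool:
  increments:
    - [[0,0.12,-0.12],[0,0,0]]
    - [[0,0.13,-0.11],[0,0,0]]
    - [[0,0.14,-0.1],[0,0,0]]
    - [[0,0.15,-0.08],[0,0,0]]
    - [[0,0.15,-0.07],[0,0,0]]

```text
t: 14.27
eef_pos: [495.8, -16.6, 97.1]
tcp_rot: [-3.135, 0.0, 1.512]
ft_force: [-14.5, -6.3, 21.8]
opening: 0.086
```

Emit:
drive_tool:
  increments:
    - [[0,0.16,-0.06],[0,0,0]]
    - [[0,0.16,-0.04],[0,0,0]]
    - [[0,0.17,-0.03],[0,0,0]]
    - [[0,0.17,-0.01],[0,0,0]]
    - [[0,0.17,0],[0,0,0]]

```text
t: 14.68
eef_pos: [524.0, -18.4, 101.2]
tcp_rot: [3.141, 0.001, 1.512]
ft_force: [-3.0, -5.8, 7.0]
opening: 0.085
```

Emit:
drive_tool:
  increments:
    - [[0,0.17,0.02],[0,0,0]]
    - [[0,0.17,0.03],[0,0,0]]
    - [[0,0.16,0.05],[0,0,0]]
    - [[0,0.16,0.06],[0,0,0]]
    - [[0,0.15,0.08],[0,0,0]]

```text
t: 15.1
eef_pos: [548.7, -20.0, 93.9]
tcp_rot: [3.14, 0.001, 1.512]
ft_force: [-2.6, -4.1, 10.5]
opening: 0.084
```

```bash
python3 - <<'E'
from h import *
p=shot('wrist','w11.png')
q=shot('scene','s11.png')
s=env.state();print(s['t'],s['eef_pos'],s['tcp_rot'],s['opening'],s['ft_force'])
cv2.imwrite('pics/s11z.png',cv2.resize(q['pixels'][140:290,210:360],(600,600)))
E
```

```text
15.2 [548.91056039 -19.91968682  93.69379238] [3.13987905e+00 6.91102545e-04 1.51141595e+00] 0.08347173166957138 [-1.30860567 -4.26713593  6.47845067]
```

View pics/s11z.png

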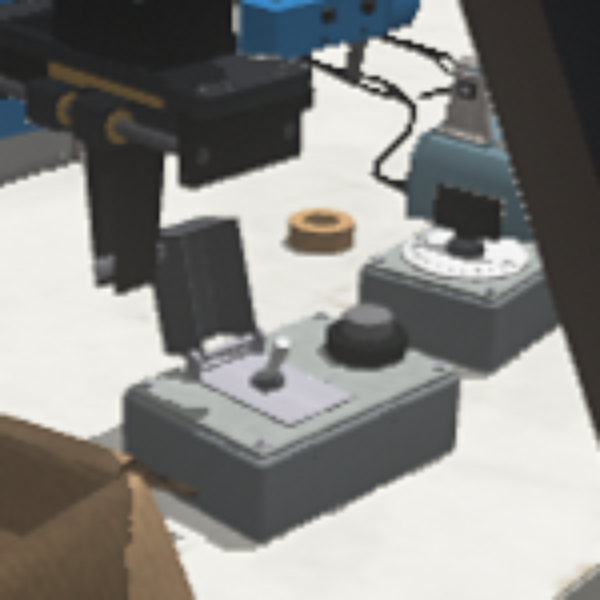

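Emit:
drive_tool:
  increments:
    - [[0,0,0],[0,0,0]]
    - [[0,0,0],[0,0,0]]
    - [[0,0,0],[0,0,0]]
    - [[0,0,-0.2],[0,0,0]]
    - [[0,0,-0.6],[0,0,0]]
  jaw: -0.5

```text
t: 15.62
eef_pos: [546.9, -19.2, 115.7]
tcp_rot: [-3.138, -0.0, 1.512]
ft_force: [0.5, -0.1, 0.1]
opening: 0.249
```

Emit:
drive_tool:
  increments:
    - [[0,0,-0.7],[0,0,0]]
    - [[0,0,-0.7],[0,0,0]]
    - [[-0.1,-0.4,-0.4],[0,0,0]]
    - [[-0.2,-0.8,0],[0,0,0]]
    - [[-0.2,-0.8,0],[0,0,0]]

```text
t: 16.03
eef_pos: [486.8, -30.8, 171.9]
tcp_rot: [3.139, 0.0, 1.512]
ft_force: [0.6, -0.1, -0.0]
opening: 0.25
```

Emit:
drive_tool:
  increments:
    - [[-0.2,-0.8,0],[0,0,0]]
    - [[-0.4,-0.5,0],[0,0,0]]
    - [[-0.2,0,0],[0,0,0]]
    - [[0,0,0],[0,0,0]]
    - [[0,0,0],[0,0,0]]
  jaw: -1

```text
t: 16.45
eef_pos: [447.7, -52.7, 171.3]
tcp_rot: [3.14, 0.0, 1.511]
ft_force: [-0.0, -0.7, -0.7]
opening: 0.01
```

```bash
python3 - <<'E'
from h import *
p=shot('wrist','w12.png')
q=shot('scene','s12.png')
s=env.state();print(s['t'],s['eef_pos'],s['tcp_rot'],s['opening'],s['ft_force'])
for t in ['toggle_tip','guard_pin','guard_hinge']:
  for r in (p,q): print(t,[(np.round(d['point'],1),round(d['score'],2)) for d in env.tip_of(t,r)[:2]])
cv2.imwrite('pics/s12z.png',cv2.resize(q['pixels'][140:290,210:360],(600,600)))
E
```

```text
16.55 [447.55456078 -52.35506475 170.86499256] [3.14115491e+00 7.68511290e-05 1.51141137e+00] 0.0008497190305379791 [0.26651544 0.70173594 0.74601643]
toggle_tip [(array([475.5, -53.7,  72.9]), 0.67)]
toggle_tip [(array([516.2, -56.6,  58.6]), 0.71), (array([477.6, -55.1,  77.1]), 0.57)]
guard_pin [(array([548.5, -21.6, 108.5]), 0.73)]
guard_pin [(array([544.7, -22.3, 107.7]), 0.59)]
guard_hinge []
guard_hinge [(array([515.4, -57. ,  57.7]), 0.86)]
```

View pics/s12z.png

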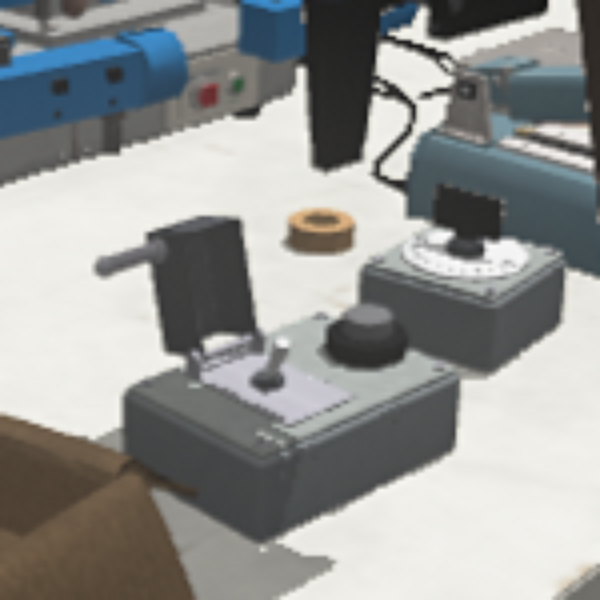

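View pics/w12.png

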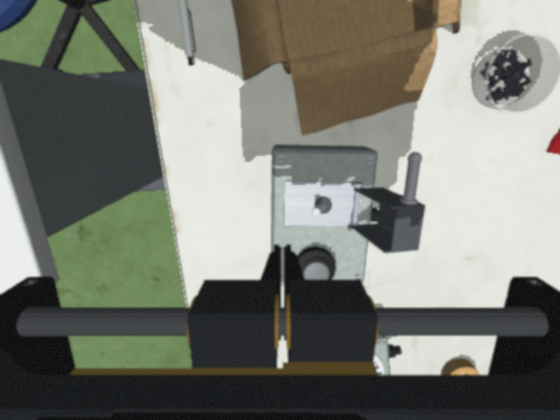

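Emit:
drive_tool:
  increments:
    - [[-0.06,0,0.7],[0,0,0]]
    - [[0,0,0.7],[0,0,0]]
    - [[0,0,0.7],[0,0,0]]
    - [[0,0,0.7],[0,0,0]]
    - [[0,0,0.67],[0,0,0]]

```text
t: 17.27
eef_pos: [446.6, -54.2, 65.8]
tcp_rot: [3.141, 0.0, 1.512]
ft_force: [1.3, -0.2, 0.5]
opening: 0.007
```

Emit:
drive_tool:
  increments:
    - [[0,0.2,0],[0,0,0]]
    - [[0,0.2,0],[0,0,0]]
    - [[0,0.15,0],[0,0,0]]
    - [[0,0.15,0],[0,0,0]]
    - [[0,0.1,0],[0,0,0]]

```text
t: 17.68
eef_pos: [471.5, -55.8, 67.7]
tcp_rot: [3.14, 0.0, 1.512]
ft_force: [-1.6, 0.3, 1.0]
opening: 0.004
```

```bash
python3 - <<'E'
from h import *
q=shot('scene','s13.png')
s=env.state();print(s['t'],s['eef_pos'],s['tcp_rot'],s['opening'],s['ft_force'])
cv2.imwrite('pics/s13z.png',cv2.resize(q['pixels'][140:290,210:360],(600,600)))
E
```

```text
17.7333 [471.74552106 -55.84363885  67.62416435] [3.13982941e+00 4.24572418e-04 1.51152076e+00] 0.00436932463817119 [ 0.08789498  0.69497166 -0.31058787]
```

View pics/s13z.png

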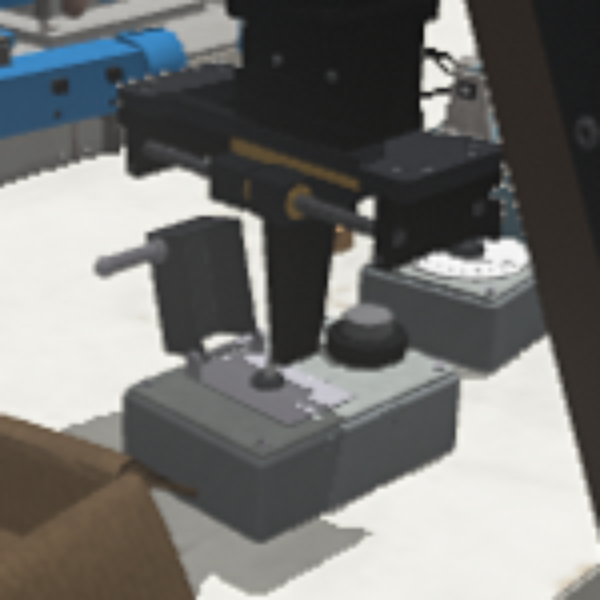

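Emit:
drive_tool:
  increments:
    - [[0,0.1,0],[0,0,0]]
    - [[0,0.1,0],[0,0,0]]
    - [[0,0.1,0],[0,0,0]]
    - [[0,0.05,0],[0,0,0]]
    - [[0,0,0],[0,0,0]]

```text
t: 18.15
eef_pos: [481.4, -56.4, 66.9]
tcp_rot: [3.141, 0.0, 1.511]
ft_force: [0.4, 0.1, 0.9]
opening: 0.006
```

```bash
python3 - <<'E'
from h import *
q=shot('scene','s14.png')
s=env.state();print(s['t'],s['eef_pos'],s['opening'],s['ft_force'])
cv2.imwrite('pics/s14z.png',cv2.resize(q['pixels'][200:260,240:320],(800,600),interpolation=cv2.INTER_CUBIC))
E
```

```text
18.2 [481.16231886 -56.34718273  66.82262901] -0.0010735089468035864 [ 0.60192313  0.05629009 -0.11894424]
```

View pics/s14z.png

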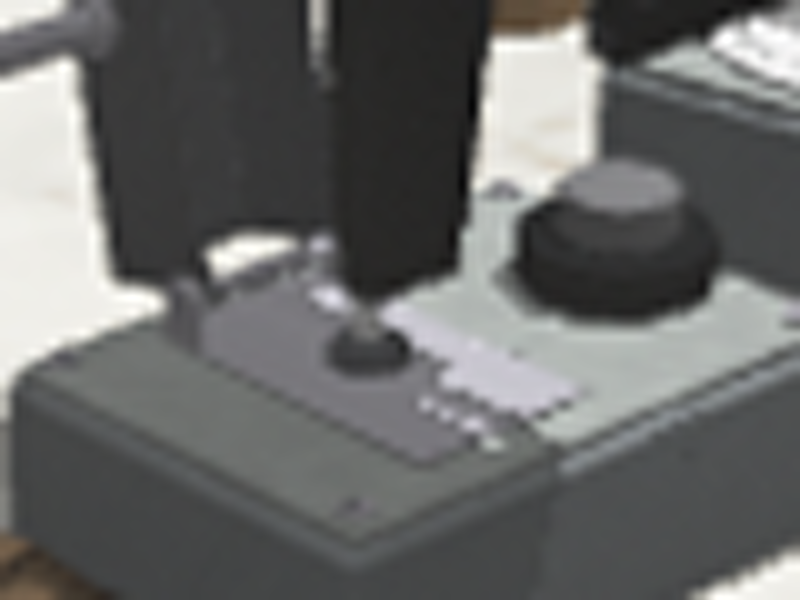

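Emit:
drive_tool:
  increments:
    - [[0,0.08,0],[0,0,0]]
    - [[0,0.08,0],[0,0,0]]
    - [[0,0.04,0],[0,0,0]]
    - [[0,0,0],[0,0,0]]

```text
t: 18.53
eef_pos: [485.2, -56.4, 66.3]
tcp_rot: [-3.137, -0.0, 1.512]
ft_force: [-8.3, -0.2, 3.2]
opening: 0.001
```

```bash
python3 - <<'E'
from h import *
q=shot('scene','s15.png')
s=env.state();print(s['t'],s['eef_pos'],s['opening'],s['ft_force'])
cv2.imwrite('pics/s15z.png',cv2.resize(q['pixels'][200:260,240:320],(800,600),interpolation=cv2.INTER_CUBIC))
E
```

```text
18.5833 [485.19928716 -56.4391813   66.31960887] 0.0049008309143940285 [-8.09812781 -0.5993899   4.20500818]
```

View pics/s15z.png

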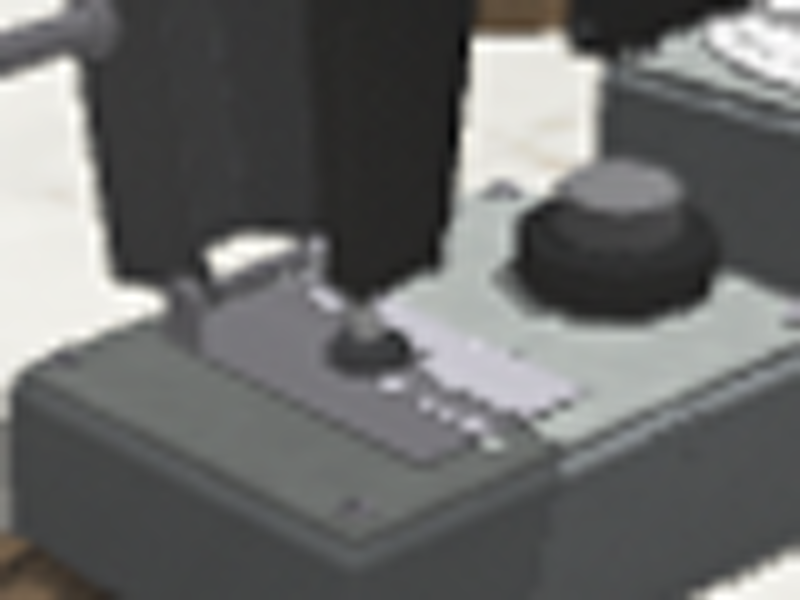

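Emit:
drive_tool:
  increments:
    - [[0,-0.3,0],[0,0,0]]
    - [[0,-0.6,0],[0,0,0]]
    - [[0,-0.3,-0.4],[0,0,0]]
    - [[0,0,-0.9],[0,0,0]]
    - [[0,0,-0.9],[0,0,0]]

```text
t: 19.0
eef_pos: [450.0, -54.4, 133.0]
tcp_rot: [-3.14, -0.0, 1.511]
ft_force: [1.1, -0.8, -0.9]
opening: 0.001
```

Emit:
drive_tool:
  increments:
    - [[0,0,-0.9],[0,0,0]]
    - [[0,0,-0.4],[0,0,0]]
    - [[0,0,0],[0,0,0]]

```text
t: 19.25
eef_pos: [452.0, -54.8, 174.2]
tcp_rot: [3.136, 0.001, 1.511]
ft_force: [0.6, -0.4, 0.7]
opening: 0.003
```

```bash
python3 - <<'E'
from h import *
q=shot('scene','s16.png');p=shot('wrist','w16.png')
s=env.state();print(s['t'],s['eef_pos'],s['opening'],s['ft_force'])
for t in ['toggle_tip','guard_pin','guard_hinge']:
  for r in (p,q): print(t,[(np.round(d['point'],1),round(d['score'],2)) for d in env.tip_of(t,r)[:2]])
cv2.imwrite('pics/s16z.png',cv2.resize(q['pixels'][190:250,240:320],(800,600),interpolation=cv2.INTER_CUBIC))
E
```

```text
19.35 [450.90382359 -54.50182195 171.49823973] 0.008013995295760521 [-0.53438633 -0.23181507  0.67275378]
toggle_tip [(array([548.7, -21.1, 107.6]), 0.67), (array([494. , -51.5,  73.9]), 0.44)]
toggle_tip [(array([497.3, -53.2,  73.8]), 0.6)]
guard_pin [(array([549.2, -20.7, 110.1]), 0.78)]
guard_pin [(array([543.5, -22.3, 107.5]), 0.92)]
guard_hinge [(array([516.3, -55.9,  56.3]), 0.84)]
guard_hinge [(array([514.6, -55.2,  57.6]), 0.8)]
```

View pics/s16z.png

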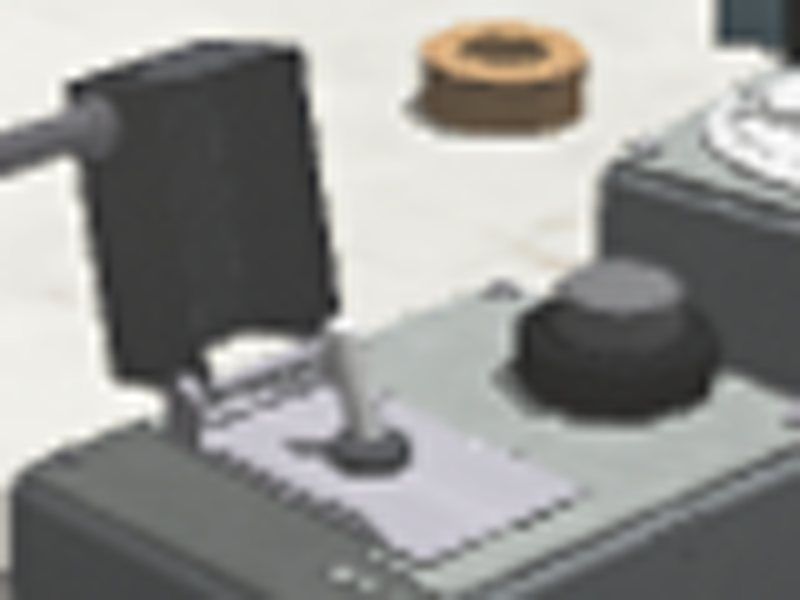

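Emit:
drive_tool:
  increments:
    - [[0.3,0.85,0],[0,0,0]]
    - [[0.3,0.85,0],[0,0,0]]
    - [[0.3,0.85,0],[0,0,0]]
    - [[0.3,0.85,0],[0,0,0]]
    - [[0.25,0.8,0],[0,0,0]]

```text
t: 20.07
eef_pos: [580.6, -18.0, 171.1]
tcp_rot: [-3.141, 0.0, 1.512]
ft_force: [-0.4, -0.1, 0.2]
opening: 0.002
```

Emit:
drive_tool:
  increments:
    - [[0,0,0.6],[0,0,0]]
    - [[0,0,0.7],[0,0,0]]
    - [[0,0,0.7],[0,0,0]]
    - [[0,0,0.5],[0,0,0]]
    - [[0,0,0],[0,0,0]]

```text
t: 20.48
eef_pos: [577.9, -18.4, 93.3]
tcp_rot: [-3.136, -0.0, 1.511]
ft_force: [-0.0, 0.2, -0.4]
opening: 0.003
```

```bash
python3 - <<'E'
from h import *
q=shot('scene','s17.png')
s=env.state();print(s['t'],s['eef_pos'],s['opening'],s['ft_force'])
cv2.imwrite('pics/s17z.png',cv2.resize(q['pixels'][140:290,210:360],(600,600)))
E
```

```text
20.5333 [578.65944442 -18.50489266  95.09467891] 0.005309830808175797 [ 0.05077608 -0.80869202  0.59183579]
```

View pics/s17z.png

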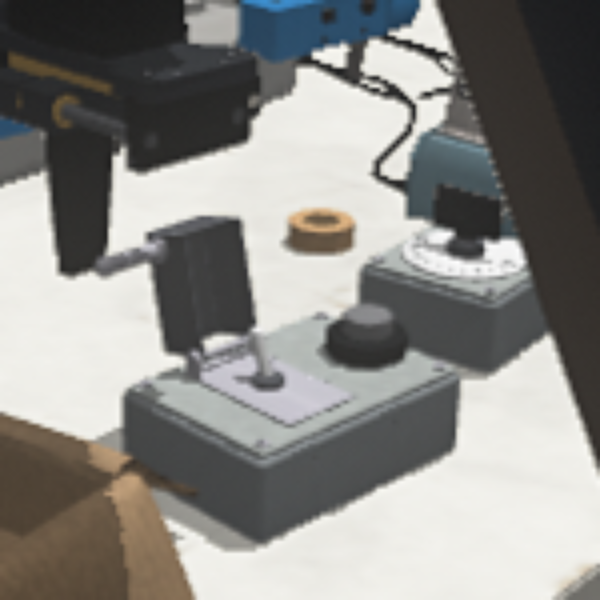

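Emit:
drive_tool:
  increments:
    - [[0,-0.3,0],[0,0,0]]
    - [[0,-0.3,0],[0,0,0]]
    - [[0,-0.3,0],[0,0,0]]
    - [[0,-0.3,0],[0,0,0]]
    - [[0,-0.3,0],[0,0,0]]

```text
t: 20.95
eef_pos: [533.5, -15.9, 97.4]
tcp_rot: [3.141, 0.0, 1.511]
ft_force: [-0.0, -0.8, 0.5]
opening: 0.006
```

Emit:
drive_tool:
  increments:
    - [[0,-0.2,0],[0,0,0]]
    - [[0,-0.2,0],[0,0,0]]
    - [[0,-0.2,0],[0,0,0]]
    - [[0,0,0],[0,0,0]]
    - [[0,0,0],[0,0,0]]

```text
t: 21.37
eef_pos: [516.5, -14.9, 96.8]
tcp_rot: [3.141, 0.0, 1.511]
ft_force: [0.3, -0.3, 0.0]
opening: 0.003
```

```bash
python3 - <<'E'
from h import *
q=shot('scene','s18.png')
s=env.state();print(s['t'],s['eef_pos'],s['opening'],s['ft_force'])
cv2.imwrite('pics/s18z.png',cv2.resize(q['pixels'][140:290,210:360],(600,600)))
E
```

```text
21.4167 [516.77685521 -14.93143667  96.77771436] 0.004113143635287641 [ 0.28643292 -0.38835095 -0.18543324]
```

View pics/s18z.png

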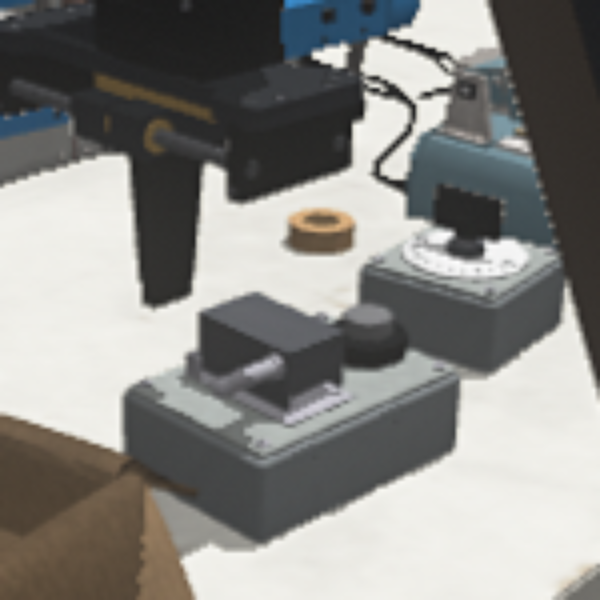

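Emit:
drive_tool:
  increments:
    - [[0,0,-0.7],[0,0,0]]
    - [[-0.2,0,-0.7],[0,0,0]]
    - [[-0.8,-0.3,0],[0,0,0]]
    - [[-0.8,-0.3,0],[0,0,0]]
    - [[-0.8,-0.3,0],[0,0,0]]

```text
t: 21.83
eef_pos: [485.0, -91.8, 139.0]
tcp_rot: [3.141, 0.0, 1.512]
ft_force: [-0.2, -0.3, -0.1]
opening: 0.005
```

Emit:
drive_tool:
  increments:
    - [[-0.8,-0.2,0],[0,0,0]]
    - [[-0.09,0,0],[0,0,0]]
    - [[0,0,0],[0,0,0]]
    - [[0,0,0],[0,0,0]]

```text
t: 22.17
eef_pos: [477.7, -117.3, 138.7]
tcp_rot: [3.141, -0.0, 1.511]
ft_force: [-0.1, 0.6, 0.2]
opening: 0.007
```

```bash
python3 - <<'E'
from h import *
q=shot('scene','s19.png');p=shot('wrist','w19.png')
s=env.state();print(s['t'],s['eef_pos'],s['opening'],s['ft_force'])
for t in ['start_top','guard_pin','guard_hinge','key_grip']:
  for r in (p,q): print(t,[(np.round(d['point'],1),round(d['score'],2)) for d in env.tip_of(t,r)[:2]])
a=cv2.imread('pics/scene1.png')[190:260,240:330]; b=q['pixels'][190:260,240:330]
cv2.imwrite('pics/cmp.png',cv2.resize(np.hstack([a,b]),(800,311)))
E
```

```text
22.2667 [ 477.75629307 -116.66893717  138.65939987] 0.004177961259216049 [-0.04647337  0.54049632 -0.50056442]
start_top [(array([ 475.7, -115.2,   66.4]), 0.71)]
start_top [(array([ 476.7, -116.8,   67.3]), 0.66)]
guard_pin [(array([467.3, -15.6,  74. ]), 0.67)]
guard_pin [(array([461.8, -15.3,  76.4]), 0.73)]
guard_hinge [(array([517.6, -55.3,  58.2]), 0.9)]
guard_hinge []
key_grip []
key_grip [(array([ 517.3, -263.7,   72.9]), 0.66)]
```

View pics/cmp.png

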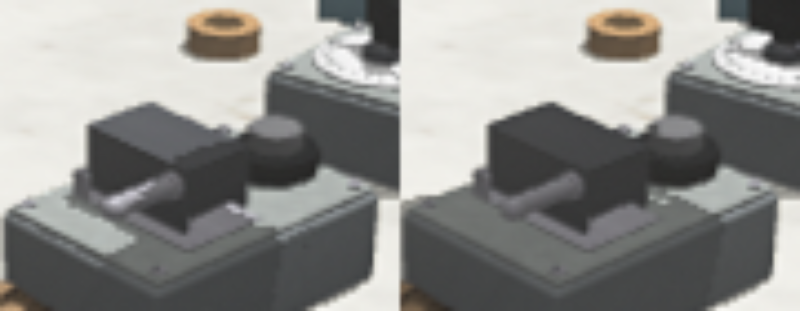

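View pics/w19.png

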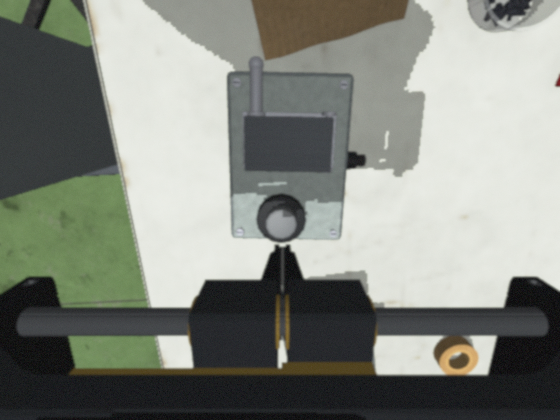

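Emit:
drive_tool:
  increments:
    - [[0,0,0.6],[0,0,0]]
    - [[0,0,0.6],[0,0,0]]
    - [[0,0,0.6],[0,0,0]]
    - [[0,0,0.4],[0,0,0]]
    - [[0,0,0.1],[0,0,0]]

```text
t: 23.08
eef_pos: [476.9, -117.2, 68.2]
tcp_rot: [-3.14, -0.001, 1.511]
ft_force: [-1.4, -0.3, 2.8]
opening: 0.008
```

Emit:
drive_tool:
  increments:
    - [[0,0,0.1],[0,0,0]]
    - [[0,0,0.1],[0,0,0]]
    - [[0,0,0.1],[0,0,0]]
    - [[0,0,0],[0,0,0]]

```text
t: 23.42
eef_pos: [477.2, -117.3, 63.6]
tcp_rot: [3.14, 0.001, 1.512]
ft_force: [-12.7, 3.5, 41.3]
opening: 0.004
```

Emit:
drive_tool:
  increments:
    - [[0,0,-0.2],[0,0,0]]
    - [[0,0,-0.5],[0,0,0]]
    - [[0,0,-0.8],[0,0,0]]
    - [[0,0,-0.8],[0,0,0]]
    - [[0,0,-0.8],[0,0,0]]

```text
t: 23.83
eef_pos: [477.6, -117.5, 155.5]
tcp_rot: [3.14, 0.0, 1.511]
ft_force: [-0.6, 0.4, -0.4]
opening: 0.007
```

Emit:
drive_tool:
  increments:
    - [[0,0,-0.8],[0,0,0]]
    - [[0,0,0],[0,0,0]]
    - [[0,0,0],[0,0,0]]
    - [[0,0,0],[0,0,0]]

```text
t: 24.17
eef_pos: [477.2, -117.4, 177.6]
tcp_rot: [3.141, 0.0, 1.511]
ft_force: [0.7, -0.1, -1.2]
opening: 0.001
```

```bash
python3 - <<'E'
from h import *
q=shot('scene','s20.png');p=shot('wrist','w20.png')
s=env.state();print(s['t'],s['eef_pos'],s['opening'],s['ft_force'])
for t in ['start_top','guard_pin','cup_mid','ptfe_mid','pen_mid']:
  for r in (p,q): print(t,[(np.round(d['point'],1),round(d['score'],2)) for d in env.tip_of(t,r)[:2]])
a=cv2.imread('pics/s19.png')[190:260,240:330]; b=q['pixels'][190:260,240:330]
cv2.imwrite('pics/cmp2.png',cv2.resize(np.hstack([a,b]),(800,311)))
E
```

```text
24.2667 [ 477.03400255 -117.28043136  176.90249775] 0.003610217343567481 [-0.14878246  0.26039289 -0.61486068]
start_top [(array([ 474.2, -117.8,   69.3]), 0.88)]
start_top [(array([ 475.7, -117. ,   69.5]), 0.5)]
guard_pin [(array([466.1, -16. ,  75.5]), 0.94)]
guard_pin [(array([462.7, -14.2,  76.2]), 0.78)]
cup_mid [(array([672.2,  54.3,  24.5]), 0.93)]
cup_mid [(array([672.1,  52.3,  16.4]), 0.78), (array([ 514.6, -260.2,   73.9]), 0.23)]
ptfe_mid [(array([ 662.7, -313.2,    7.1]), 0.56)]
ptfe_mid [(array([ 665.9, -310.2,    6.4]), 0.69)]
pen_mid []
pen_mid [(array([371.4, 153. ,   6.6]), 0.75)]
```

View pics/cmp2.png

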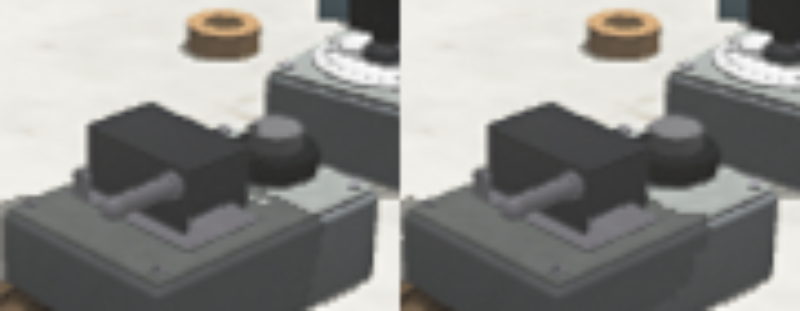

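```bash
python3 - <<'E'
from h import *
p=env.read_camera('wrist')
cv2.imwrite('pics/w21z.png',cv2.resize(p['pixels'][170:270,230:340],(660,600),interpolation=cv2.INTER_CUBIC))
g=cv2.cvtColor(p['pixels'],cv2.COLOR_BGR2GRAY)
s=env.state();print(s['t'],s['eef_pos'])
np.save('p.npy',p['world_to_cam'])
E
```

```text
24.8167 [ 477.40438183 -117.42767961  177.68562717]
```

View pics/w21z.png

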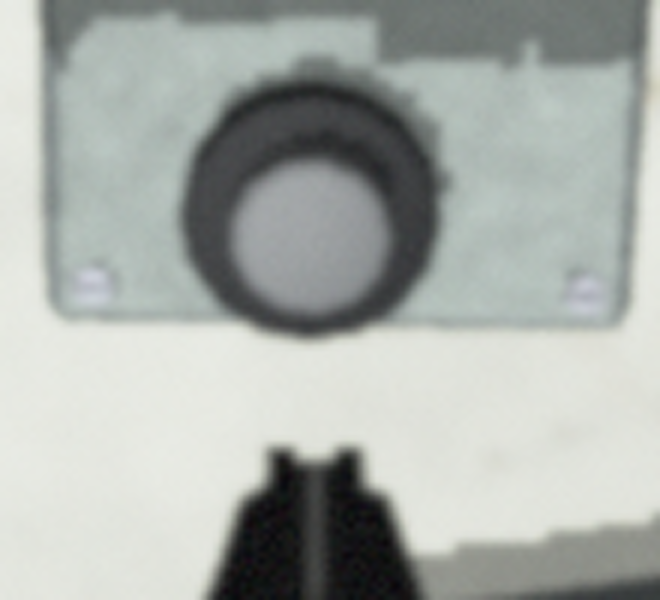

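```bash
python3 - <<'E'
from h import *
p=env.read_camera('wrist')
for z in (66,68,70): print(ray(p,281.8,209.2,z), ray(p,230+232/6,209.2,z)[0],ray(p,230+392/6,209.2,z)[0])
# second view: baseline top cam ray
E
```

```text
[ 477.2113184  -116.90359185   66.        ] 464.9916888525644 489.80404544737604
[ 477.24680483 -116.30503286   68.        ] 465.11387588693685 489.7501840889986
[ 477.28229127 -115.70647388   70.        ] 465.23606292130927 489.69632273062115
```

Emit:
drive_tool:
  increments:
    - [[0.02,0,0.7],[0,0,0]]
    - [[0,0,0.8],[0,0,0]]
    - [[0,0,0.8],[0,0,0]]
    - [[0,0,0.7],[0,0,0]]
    - [[0,0,0.35],[0,0,0]]

```text
t: 25.28
eef_pos: [476.7, -116.6, 75.2]
tcp_rot: [-3.139, -0.001, 1.511]
ft_force: [0.3, -0.4, 0.1]
opening: 0.009
```

Emit:
drive_tool:
  increments:
    - [[0,0,0],[0,0,0]]
    - [[0,0,0.1],[0,0,0]]
    - [[0,0,0],[0,0,0]]

```text
t: 25.53
eef_pos: [477.7, -116.9, 74.5]
tcp_rot: [3.141, 0.0, 1.511]
ft_force: [0.6, 0.4, -0.0]
opening: 0.005
```

Emit:
drive_tool:
  increments:
    - [[0,0,0.07],[0,0,0]]
    - [[0,0,0],[0,0,0]]

```text
t: 25.7
eef_pos: [477.7, -116.9, 72.6]
tcp_rot: [3.141, 0.0, 1.511]
ft_force: [0.5, 0.0, 0.9]
opening: 0.003
```

Emit:
drive_tool:
  increments:
    - [[0,0,0.07],[0,0,0]]
    - [[0,0,0],[0,0,0]]

```text
t: 25.87
eef_pos: [477.6, -116.9, 70.2]
tcp_rot: [3.141, 0.0, 1.511]
ft_force: [0.0, -0.6, 1.8]
opening: 0.003
```

Emit:
drive_tool:
  increments:
    - [[0,0,0.07],[0,0,0]]
    - [[0,0,0],[0,0,0]]

```text
t: 26.03
eef_pos: [477.7, -116.9, 68.0]
tcp_rot: [3.141, 0.0, 1.511]
ft_force: [0.7, -0.6, 2.9]
opening: 0.004
```

Emit:
drive_tool:
  increments:
    - [[0,0,0.06],[0,0,0]]
    - [[0,0,0],[0,0,0]]

```text
t: 26.2
eef_pos: [477.7, -116.9, 66.1]
tcp_rot: [3.141, 0.0, 1.511]
ft_force: [0.6, -0.0, 4.4]
opening: 0.004
```

Emit:
drive_tool:
  increments:
    - [[0,0,0.06],[0,0,0]]
    - [[0,0,0.04],[0,0,0]]
    - [[0,0,0],[0,0,0]]

```text
t: 26.45
eef_pos: [477.7, -117.0, 64.1]
tcp_rot: [3.14, 0.0, 1.511]
ft_force: [-1.7, 1.1, 18.9]
opening: 0.005
```

Emit:
drive_tool:
  increments:
    - [[0,0,-0.2],[0,0,0]]
    - [[0,0,-0.5],[0,0,0]]
    - [[0,0,-0.8],[0,0,0]]
    - [[0,0,-0.8],[0,0,0]]
    - [[0,0,-0.8],[0,0,0]]

```text
t: 26.87
eef_pos: [476.9, -116.6, 156.7]
tcp_rot: [-3.14, -0.0, 1.511]
ft_force: [-0.2, -1.0, 0.4]
opening: 0.005
```

Emit:
drive_tool:
  increments:
    - [[0,0,-0.5],[0,0,0]]
    - [[0,0,0],[0,0,0]]
    - [[0,0,0],[0,0,0]]
    - [[0,0,0],[0,0,0]]

```text
t: 27.2
eef_pos: [476.9, -116.6, 170.1]
tcp_rot: [-3.14, -0.0, 1.511]
ft_force: [0.2, -0.7, 0.2]
opening: 0.004
```

```bash
python3 - <<'E'
from h import *
q=shot('scene','s22.png')
s=env.state();print(s['t'],s['eef_pos'],s['ft_force'])
a=cv2.imread('pics/s19.png')[190:260,240:330]; b=q['pixels'][190:260,240:330]
cv2.imwrite('pics/cmp3.png',cv2.resize(np.hstack([a,b]),(800,311)))
E
```

```text
27.25 [ 476.86263326 -116.63762825  169.97076176] [-0.68473528 -0.28094293  0.64503879]
```

View pics/cmp3.png

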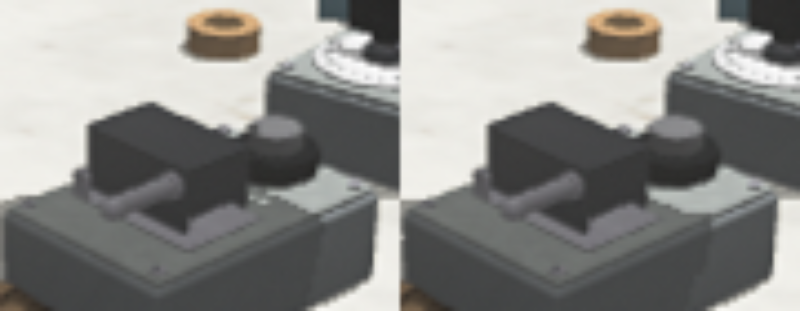

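The picture shows the guard shut (around 560,150), the button sprung back up (680,130), and the arm clear of everything.

```bash
python3 -c "
from cell import env
print(env.job_done())"
```

```text
the job is handed in; nothing more can be done
None
```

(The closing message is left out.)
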